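True up a picture-frame corner with a held square

TASK

On the sloped board a picture frame is being glued up: first lift the sanding block out of the frame corner and stand it in the small room of the blue tray. Then take the steel square with the orange grip, press it home into the inside corner so that its two legs bear flush on both rails, swinging the leaning red rail out against its stop, and hold it pressed there for a second. Lay the square back flat in the large room of the tray, set everything down gently, and leave the paint pot, jar, glue bottle and spare rail where they are.

Things in the scene. Friction and masses are not known exactly. Their poses are not given: they have to be found in the camera images.
- board: Plywood board fixed on a low easel, sloping 25 degrees; yaw varies. Origin: the frame's inside corner, on the board's top. x: up the slope, along the red side rail's inner face when true; y: level, along the base rail's inner face; z: out of the board. Top spans x -40..200, y -45..195, 12 thick. A dark stop fence (26 x 12, to 22 high) stands at x 125, y -28, behind the red rail.
- base_rail: Light-wood frame rail, fixed on the board, same origin and axes as the board: 22 wide (x -22..0), 190 long (y -22..168), 18 high plus a brass strip to 21. Its inner face is the plane x = 0.
- side_rail_end (a point): Far end of the red frame rail's inner face, 161 from the inside corner, 9 above the board. Axes are the rail's: x along its inner face away from the corner, z out of the board. Red rail: 160 long, 22 wide (to the -y side of this inner face), 18 high plus a brass strip to 21.5.
- side_rail (a joint): Swing of the red side rail, rad: 0 = at a right angle to the base rail and against its stop; positive = leaning in over the corner (towards the board's +y). Starts 0.06 to 0.15. Moves stiffly with friction (about 0.09 N m), no spring: stays where it is left; cannot go below 0.
- block_center (a point): Centre of the sanding block: dark wood, cork sole, 45 (x) x 30 (y) x 40 (z), about 60 g; centre 20 above the sole. Starts standing on the sloped board, square to it, one 30-wide end against the base rail, in the square's way; its axes are parallel to the board's (30 width along board y).
- square_grip (a point): Holding point on the square's orange grip, 40 above the underside. Grip: bar 40 (x) x 16 (y), 8 to 58 above the underside. Square (160 g): steel L, legs 18 wide, 12 thick, run from the outer corner along +x (to 100) and +y (to 90); thin web under the grip. Outer leg faces: planes x = -36, y = -34 of this frame; z out of the square. Starts flat in the tray's large room.
- square_corner (a point): The point on the underside of the square where its two outer faces would meet; from the grip point x -36, y -34, z -40 (square's axes). With the square home it lies on the board's origin, its axes parallel to the board's.
- tray: Blue tray, fixed; place and yaw vary, may stand left or right of the easel. Origin under its centre; 250 (x) x 170 (y), walls 14 high and 5 thick, floor 4 thick. A wall across at x 35..40 parts the large room (x -120..35, the square's) from the small room (x 40..120, the block's).
- tray_square_room (a point): Centre of the large room's floor (on the floor); axes as the tray's.
- tray_block_room (a point): Free spot for the block on the small room's floor, 34 from the tray's middle towards -y; the pot stands towards +y. Axes as the tray's.
- pot: Bystander: white paint pot with yellow lid, diameter 34, 30 high, in the +y half of the tray's small room. Origin under its base.
- jar: Bystander: paint jar with green lid, diameter 50, 55 high, on the desk between easel and tray. Origin under its base.
- glue: Bystander: white glue bottle with orange cap, diameter 42, 120 high, on the desk between easel and tray. Origin under its base.
- spare_rail: Bystander: loose frame rail 22 x 170 x 18 (plus strip to 21) lying along y, on the desk behind the glue bottle. Origin under its middle.
Not all that is in view belongs to the job. Leave any pink or purple look-alike of the part that bears block_center alone. Leave any brown look-alike of the part that bears square_grip alone.

How it is judged:
By the outcome, as a careful person would: the job done as asked, in the order asked, and still so for the second after the job is handed in, with the robot touching nothing.
It also fails if it takes over 72 s, if anything falls off the work surface, if the arm or the gripper's body presses on something with over 40 N, if the wrist force passes 120 N, or if a joint passes its speed limit or range.

ROBOT

A 6-joint arm with a two-finger parallel gripper is mounted at the origin on the work surface. World frame = base frame: x ahead of the robot, y to its left, z up, the work surface at z = 0. Lengths are in m, angles in rad, forces in N, time in s.
With the tool pointing down it reaches from about 0.3 to 0.775 m from the base axis. Payload 14.6 kg.
Tool frame: the origin (TCP) lies midway between the tips of the shut fingers; the grasp point (between the pads) lies 19 mm behind it; y points along the fingers, x is the direction in which the jaws open and shut, and the axes are right-handed (so a half turn about y gives the same grasp; the last joint's range is limited). The gripper opens to 85 mm and grips with 20 to 120 N. Pads are 22 mm wide; open, the fingers measure 114 mm over their backs; the gripper's body (76 mm by 85 mm) begins 54 mm behind the grasp point. The pads swing forward as they close: fully open they stand 13 mm farther back than shut.
Start: joints at [1.12, 0.3, 1.521, -0, 1.321, -0.067], TCP at [0.206, 0.51, 0.231] pointing down, gripper open.
Joint ranges: [-3.03, 3.03], [-0.79, 2.21], [0.23, 2.52], [-1.04, 4.18], [0, 3.07], [-2.55, 2.55]. Speed limits (rad/s): [2.22, 2.22, 2.57, 3.14, 3.14, 3.14].

INTERFACE

Orientations are given as a unit quaternion [w, x, y, z].
In Python, from cell import monitor, viewer, env gives the robot as it stands. The module is installed in compiled form; this text tells all that it offers.
- The arm moves only by the tool step_arm, never from a script. Its argument "targets" is a list of rows, each a list of 7 numbers: the turn, a rotation vector about the world's x, y, z in degrees, then the shift along the world's x, y, z in m, then the opening, from 0 (shut) to 1 (fully open). In form: [[wx, wy, wz, dx, dy, dz, grip], ...]. A call has 1 to 8 rows; each row shifts and turns the commanded pose from where the row before left it; what a row does not reach is not made up. A row lasts 1/12 s, in which the tool goes at most 41.7 mm and 7.16 degrees, less where a joint would pass 70% of its speed; a pose out of reach is approached as far as the arm can. A call with a gripper value outside its range is refused whole. The fingers move at their own pace and stop on an object; "newtons" is the grip in N (left out, the last holds). Time passes only in rows, so rows that do not move let the fingers close. It gives the time, the measured TCP pose, the force and the opening at its end, in the units of the state.
- monitor.read_state(): the state, without advancing time (a new reading comes with each control period).
- viewer.capture(name): name is "scene" or "top" or "wrist"; returns the picture (384x512x3 uint8, red, green, blue); there is no depth.
- viewer.camera_params(name): a dict with "mtx" (3x3 intrinsics, pixels), "origin" and "orientation" of the camera in the world. Camera axes: x right, y down, z forward; pixel columns grow to the right and rows downward; lengths in m; the calibration is good to about 2 mm. The wrist camera is an equidistant fisheye: a pixel r from the principal point sees the ray r / f radians off the axis. A picture is of the moment at which its call begins: read the wrist's pose just before it. camera_params takes no time and is no camera call; for the wrist camera it gives the pose at the moment of the call.
- env.hand_in(): hands the job in, once; it reports no verdict.
The state is a dict: "t": time; "q": joint angles; "joint_velocities": joint speeds; "joint_torque": joint torques, N m; "eef_pos": TCP position; "eef_rot": TCP orientation; "force": force on the tool from outside, world axes, zero at the start; "wrist_torque": the same for the moment, N m; "gripper_width": finger opening in m.
Only numpy, scipy, OpenCV 4.12 (cv2) and the standard library are available. Lean on these libraries where they do the work, as an engineer would, in place of code of your own. Each camera call takes 0.05 s, during which the arm holds its last target.

## Working session

There is one attempt and no reset: what is moved stays moved. The work goes in short steps, Python scripts to look and compute and a tool call to move; the robot and the scene stay as the last step left them, time stands still between calls to the robot, and variables do not carry over. Pictures are saved under pics/ and viewed, and the job is handed in when it is done.

Besides the shell and the picture viewer there is one more tool, called after "Call:" by a JSON object that holds its "method" and its "body". step_arm: Moves the arm, as the interface text tells. Its arguments: {"type":"object","properties":{"targets":{"type":"array","items":{"type":"array","items":{"type":"number"}}},"newtons":{"type":"number"}},"required":["targets"]}

```bash
ls; mkdir -p pics; python3 - <<'E'
from cell import monitor, viewer, env
import cv2
s=monitor.read_state();print(s)
for n in ["scene","top","wrist"]:
    p=viewer.camera_params(n);print(n,p)
    im=viewer.capture(n);cv2.imwrite(f"pics/{n}0.png",im[:,:,::-1])
E
```

```text
pics
{'t': 0.0, 'q': array([ 1.12037722e+00,  3.00516992e-01,  1.52161926e+00,  1.05461841e-05,
        1.32070355e+00, -6.66220293e-02]), 'joint_velocities': array([ 3.01324641e-04,  1.55969110e-04, -1.03978781e-03,  1.97154152e-03,
       -4.81732891e-05,  8.74172052e-04]), 'joint_torque': array([ 6.74668281e-04, -5.43505812e+01, -3.61790335e+01, -4.98608711e-05,
        4.07614003e-03, -4.43019769e-05]), 'eef_pos': array([0.20584735, 0.50975822, 0.23067999]), 'eef_rot': array([-0.58596523,  0.58640242,  0.39507669, -0.3958426 ]), 'force': array([-0.47848458, -0.09603994, -0.29788987]), 'wrist_torque': array([-0.05294914,  0.05807766,  0.00194347]), 'gripper_width': 0.08564789995429216}
scene {'mtx': array([[414.06700595,   0.        , 253.02871827],
       [  0.        , 414.06700595, 189.67926456],
       [  0.        ,   0.        ,   1.        ]]), 'origin': array([0.99176693, 0.75352784, 0.73017874]), 'orientation': array([-0.12383595,  0.21768175,  0.86182432, -0.4410648 ])}
top {'mtx': array([[367.12699844,   0.        , 255.60203544],
       [  0.        , 367.12699844, 197.32399987],
       [  0.        ,   0.        ,   1.        ]]), 'origin': array([ 4.60316631e-01, -8.58018354e-04,  1.11412526e+00]), 'orientation': array([ 0.02531751, -0.70619837,  0.70661445, -0.03659102])}
wrist {'mtx': array([[297.31863964,   0.        , 254.31566516],
       [  0.        , 297.31863964, 190.85637491],
       [  0.        ,   0.        ,   1.        ]]), 'origin': array([0.13989152, 0.53595249, 0.37346176]), 'orientation': array([0.1174081 , 0.8206137 , 0.55365043, 0.07924457])}
```

View pics/scene0.png

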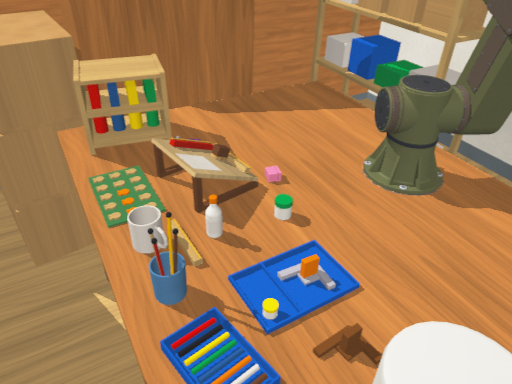

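View pics/top0.png

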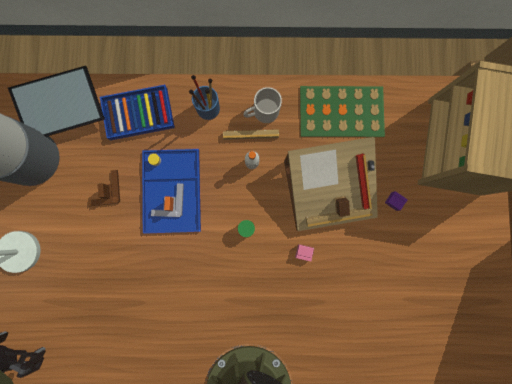

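View pics/wrist0.png

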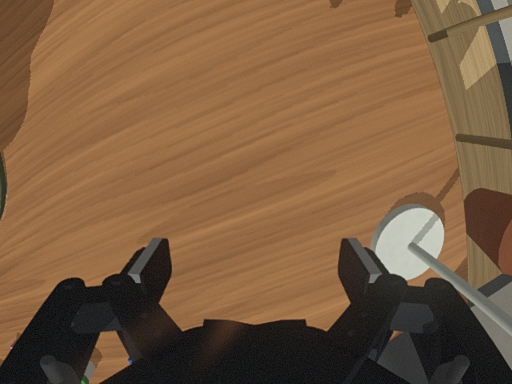

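```bash
python3 - <<'E'
import cv2
t=cv2.imread("pics/top0.png");s=cv2.imread("pics/scene0.png")
def crop(im,x0,y0,x1,y1,k,n):
    c=cv2.resize(im[y0:y1,x0:x1],None,fx=k,fy=k,interpolation=cv2.INTER_CUBIC)
    # ticks
    for x in range((x0+9)//10*10,x1,10):
        cv2.line(c,((x-x0)*k,0),((x-x0)*k,6 if x%50 else 14),(255,255,255),1)
        if x%20==0: cv2.putText(c,str(x),((x-x0)*k-10,22),0,.35,(255,255,255),1)
    for y in range((y0+9)//10*10,y1,10):
        cv2.line(c,(0,(y-y0)*k),(6,(y-y0)*k),(255,255,255),1)
        if y%20==0: cv2.putText(c,str(y),(8,(y-y0)*k+4),0,.35,(255,255,255),1)
    cv2.imwrite("pics/"+n,c)
crop(t,280,130,410,225+10,6,"c_top_board.png")
crop(t,130,140,225,240,6,"c_top_tray.png")
crop(s,145,125,290,215,5,"c_sc_board.png")
crop(s,225,235,365,335,5,"c_sc_tray.png")
E
```

```text
(no output)
```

View pics/c_top_board.png

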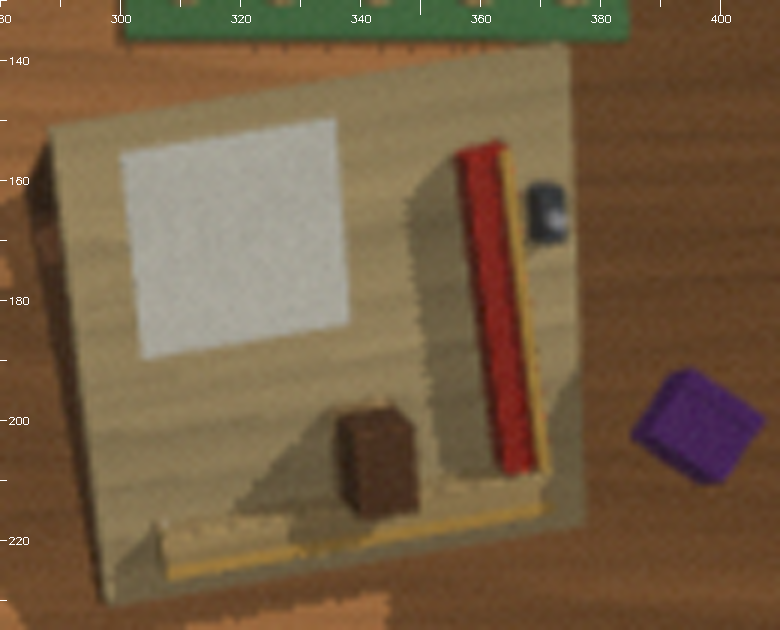

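View pics/c_top_tray.png

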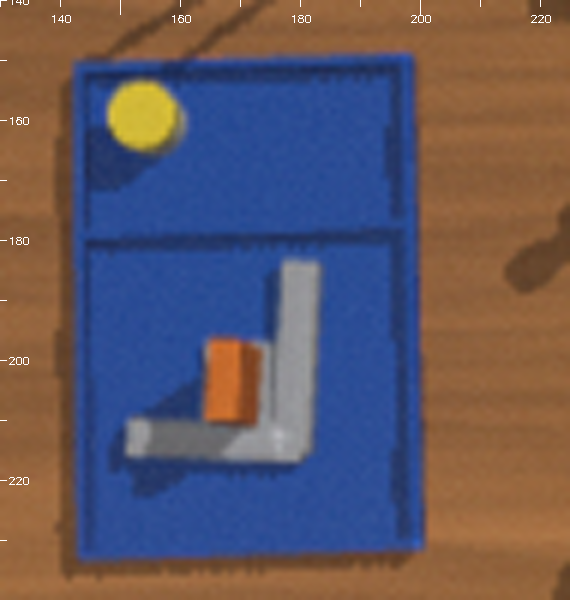

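View pics/c_sc_board.png

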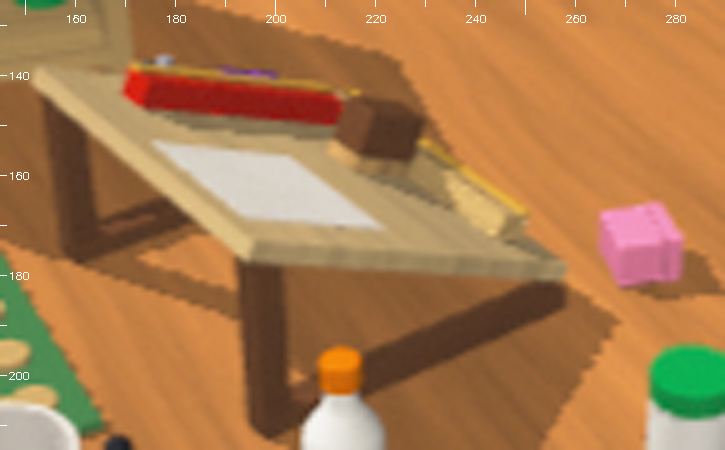

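View pics/c_sc_tray.png

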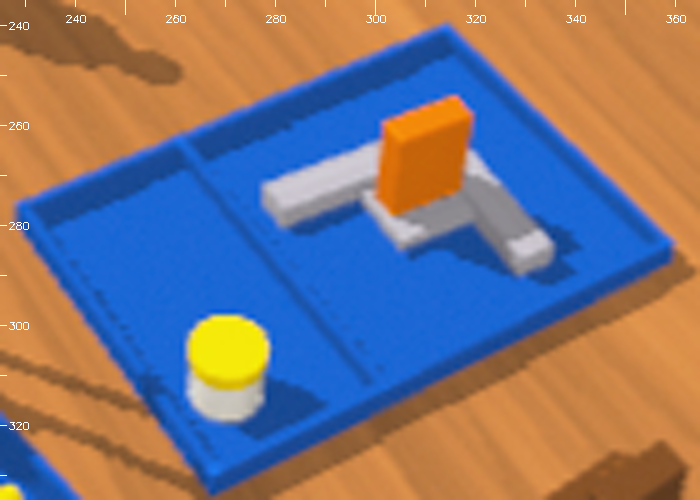

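```bash
cat > h.py <<'E'
import numpy as np, cv2
from scipy.spatial.transform import Rotation as R
from scipy.optimize import least_squares
def Rq(q): return R.from_quat([q[1],q[2],q[3],q[0]]).as_matrix()
CAM={}
def cam(n):
    from cell import viewer
    if n not in CAM or n=="wrist":
        CAM[n]=viewer.camera_params(n)
    return CAM[n]
def proj(n,P,c=None):
    c=c or cam(n); P=np.atleast_2d(P)
    p=(P-c["origin"])@Rq(c["orientation"]); K=c["mtx"]
    if n=="wrist":
        r=np.hypot(p[:,0],p[:,1])+1e-12; th=np.arctan2(r,p[:,2])
        u=p[:,:2]/r[:,None]*th[:,None]
    else: u=p[:,:2]/p[:,2:]
    return u*[K[0,0],K[1,1]]+K[:2,2]
def ray(n,uv,c=None):
    c=c or cam(n);K=c["mtx"];u=(np.array(uv,float)-K[:2,2])/[K[0,0],K[1,1]]
    if n=="wrist":
        th=np.hypot(*u); d=np.r_[u/(th+1e-12)*np.sin(th),np.cos(th)]
    else: d=np.r_[u,1]
    d=Rq(c["orientation"])@d
    return c["origin"],d/np.linalg.norm(d)
def onz(n,uv,z,c=None):
    o,d=ray(n,uv,c); return o+d*(z-o[2])/d[2]
def boardR(yaw): # x up slope
    return R.from_euler('z',yaw).as_matrix()@R.from_euler('y',-np.deg2rad(25)).as_matrix()
def crop(im,x0,y0,x1,y1,k,n,lines=()):
    c=cv2.resize(im[y0:y1,x0:x1],None,fx=k,fy=k,interpolation=cv2.INTER_CUBIC)
    for L,col in lines:
        q=np.round((np.array(L)+.5-[x0,y0])*k).astype(int)
        cv2.polylines(c,[q.reshape(-1,1,2)],False,col,1,cv2.LINE_AA)
    for x in range((x0+9)//10*10,x1,10):
        cv2.line(c,((x-x0)*k,0),((x-x0)*k,6),(255,255,255),1)
        if x%20==0: cv2.putText(c,str(x),((x-x0)*k-10,16),0,.35,(255,255,255),1)
    for y in range((y0+9)//10*10,y1,10):
        cv2.line(c,(0,(y-y0)*k),(6,(y-y0)*k),(255,255,255),1)
        if y%20==0: cv2.putText(c,str(y),(8,(y-y0)*k+4),0,.35,(255,255,255),1)
    cv2.imwrite("pics/"+n,c)
def box(x0,x1,y0,y1,z0,z1):
    a=[(x0,y0),(x1,y0),(x1,y1),(x0,y1),(x0,y0)]
    return [[(x,y,z0) for x,y in a],[(x,y,z1) for x,y in a]]+[[(x,y,z0),(x,y,z1)] for x,y in a[:4]]
E
cat > fit1.py <<'E'
from h import *
obs=[("top",(200,195,0),(288.5,151)),("top",(200,-45,0),(374.7,137)),("top",(-40,195,0),(297.7,230)),("top",(-40,-45,0),(377.3,217.5)),
("scene",(200,195,0),(195.3,174.8)),("scene",(200,-45,0),(152,139)),("scene",(-40,195,0),(258,177.4))]
def res(v):
    Rb=boardR(v[3])
    return np.concatenate([(proj(n,Rb@np.array(P)/1000+v[:3])[0]-(np.array(uv)-.5)) for n,P,uv in obs])
f=least_squares(res,[.42,-.3,.05,0],loss='soft_l1');v=f.x;print("board",v,np.rad2deg(v[3]));print(res(v).reshape(-1,2).round(2))
# tray rim outer corners z=14: tray axes: origin, yaw
ob2=[("top",(142.3,150)),("top",(198.7,149)),("top",(200.4,231.7)),("top",(143.3,233.3)),
("scene",(267.3,333)),("scene",(228.5,276)),("scene",(314,240)),("scene",(360,283.5))]
# +x of tray: towards the small room (pot) = image up = world +x ; +y towards pot = world +y(left)
cs=[(125,85),(125,-85),(-125,-85),(-125,85)]
def res2(v):
    Rz=R.from_euler('z',v[2]).as_matrix()
    o=[]
    for i,(n,uv) in enumerate(ob2):
        P=Rz@np.array([*cs[i%4],14])/1000+[v[0],v[1],0]
        o.append(proj(n,P)[0]-(np.array(uv)-.5))
    return np.concatenate(o)
f2=least_squares(res2,[.5,.25,0],loss='soft_l1');w=f2.x;print("tray",w,np.rad2deg(w[2]));print(res2(w).reshape(-1,2).round(2))
np.savez("pose.npz",board=v,tray=w)
E
python3 fit1.py
```

```text
board [ 0.52806062 -0.32744334  0.04811991  0.16476531] 9.440356952523492
[[ 0.19 -0.22]
 [ 0.19 -0.19]
 [ 0.16  0.  ]
 [ 0.14 -0.93]
 [ 0.15 -0.35]
 [ 0.5  -0.14]
 [ 0.96  1.54]]
tray [0.58066    0.23541205 0.03451184] 1.977383037448475
[[ 0.44 -0.13]
 [ 0.3  -0.91]
 [ 0.47 -1.02]
 [ 0.19 -0.56]
 [ 0.97 -1.7 ]
 [-0.03  0.48]
 [ 0.67  0.06]
 [ 0.69  0.6 ]]
```

```bash
cat > fit2.py <<'E'
from h import *
d=np.load("pose.npz");v=d["board"];w=d["tray"]
t=cv2.imread("pics/top0.png");s=cv2.imread("pics/scene0.png")
ob=[("top",(20,8,58),(164.5,196.2)),("top",(20,-8,58),(170.5,196.7)),("top",(-20,-8,58),(169.5,210.2)),("top",(-20,8,58),(163.8,209.9)),
("top",(64,-16,12),(177,183.7)),("top",(64,-34,12),(183,183.7)),("top",(-18,56,12),(151.2,210)),("top",(-36,56,12),(151.2,216.3)),
("scene",(20,-8,58),(301.4,259.4)),("scene",(-20,-8,58),(316.6,254.4)),("scene",(-20,8,58),(319,257.4)),("scene",(20,8,58),(304,263)),
("scene",(64,-34,12),(277.4,272)),("scene",(-36,56,12),(335.4,281.4)),("scene",(-18,56,12),(331,285.4))]
def sq(v,P): return R.from_euler('z',v[2]).as_matrix()@np.array(P)/1000+[v[0],v[1],.004]
def res(v): return np.concatenate([proj(n,sq(v,P))[0]-(np.array(uv)-.5) for n,P,uv in ob])
f=least_squares(res,[.55,.25,0],loss='soft_l1');g=f.x;print("sq grip",g,np.rad2deg(g[2]));print(res(g).reshape(-1,2).round(2).tolist())
np.savez("pose.npz",board=v,tray=w,sq=g)
Rb=boardR(v[3]);B=lambda P:np.array(P)/1000@Rb.T+v[:3]
import sys
by=float(sys.argv[1]);lean=float(sys.argv[2])
for n,im,r,k,nm in [("top",t,(280,130,410,235),6,"board"),("scene",s,(145,125,290,215),5,"board"),("top",t,(130,140,225,240),6,"tray"),("scene",s,(225,235,365,335),5,"tray")]:
    L=[]
    for e in box(-40,200,-45,195,0,0.)+box(-22,0,-22,168,0,18): L.append((proj(n,B(e)),(255,255,0)))
    for e in box(0,45,by-15,by+15,0,40): L.append((proj(n,B(e)),(0,255,0)))
    c,s_=np.cos(lean),np.sin(lean)
    for e in box(1,161,-22,0,0,18): L.append((proj(n,B([(x*c-y*s_,x*s_+y*c,z) for x,y,z in e])),(255,0,255)))
    Rt=R.from_euler('z',w[2]).as_matrix();T=lambda P:np.array(P)/1000@Rt.T+[w[0],w[1],0]
    for e in box(-125,125,-85,85,0,14)+box(35,40,-80,80,4,14): L.append((proj(n,T(e)),(0,255,255)))
    for e in box(-20,20,-8,8,8,58)+box(-36,64,-34,-16,0,12)+box(-36,-18,-34,56,0,12): L.append((proj(n,[sq(g,p) for p in e]),(0,255,0)))
    crop(im,*r,k,f"ov_{n}_{nm}.png",L)
E
python3 fit2.py 55 0.1
```

```text
sq grip [ 0.53772684  0.23449505 -0.00830558] -0.4758746446126202
[[0.92, -0.15], [0.51, -0.61], [1.13, -0.17], [1.21, 0.08], [0.38, -0.76], [0.39, -0.71], [1.24, 0.03], [1.05, -0.23], [0.76, -0.03], [0.02, -0.74], [1.75, 0.67], [2.17, 0.93], [1.0, 0.64], [1.27, 2.36], [-0.71, 1.18]]
```

View pics/ov_top_board.png

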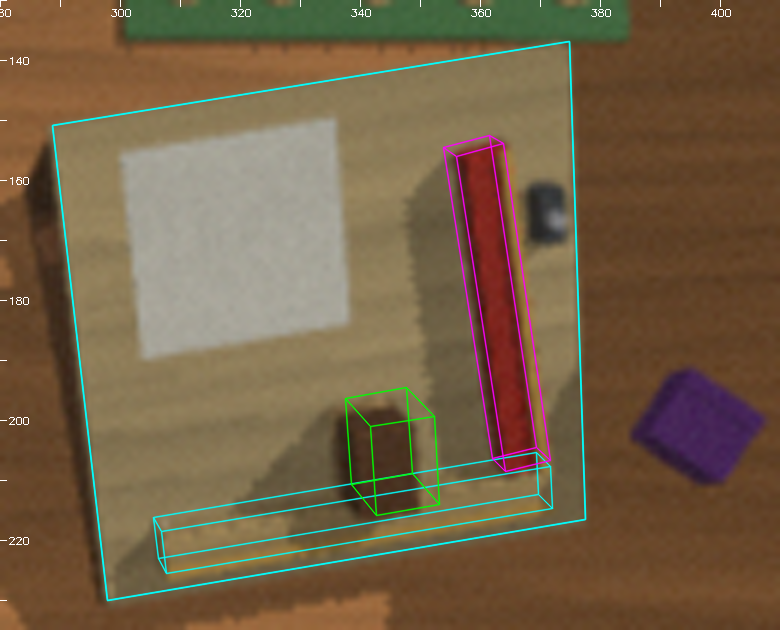

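View pics/ov_scene_board.png

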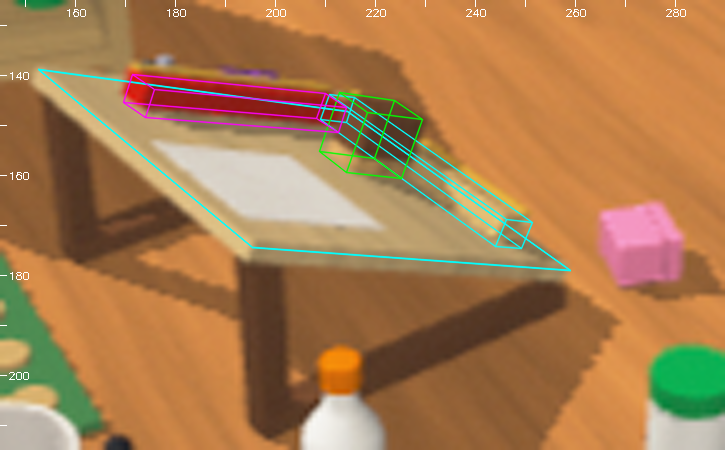

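View pics/ov_top_tray.png

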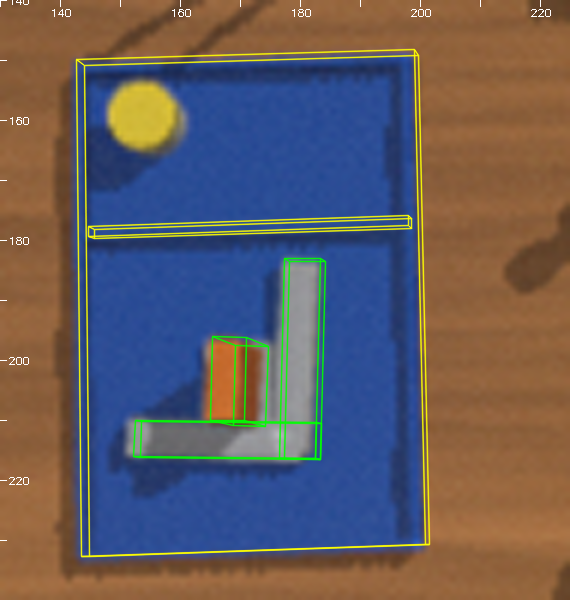

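View pics/ov_scene_tray.png

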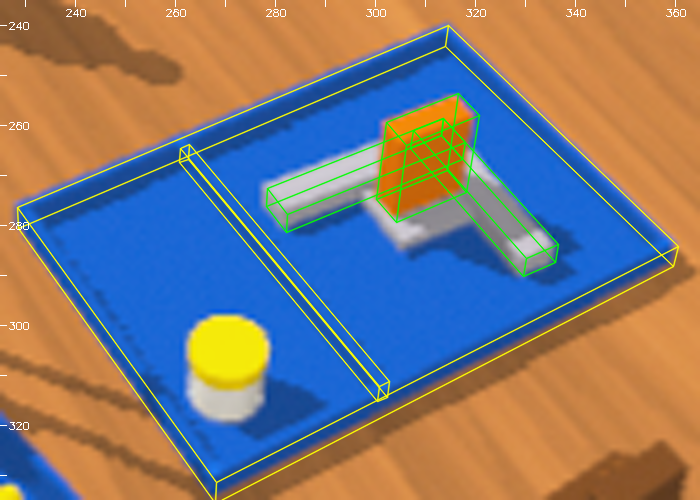

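```bash
cat >> h.py <<'E'
def tcp():
    from cell import monitor
    s=monitor.read_state(); return s["eef_pos"],Rq(s["eef_rot"]),s
def plan(pos,Rm,target,Rt,vmax=.040,wmax=6.9,n=None,verbose=True):
    d=np.array(target)-pos; rv=np.rad2deg(R.from_matrix(Rt@Rm.T).as_rotvec())
    N=n or int(np.ceil(max(np.linalg.norm(d)/vmax,np.linalg.norm(rv)/wmax,1)))
    print("N",N,"per row",np.round(rv/N,3).tolist(),np.round(d/N,5).tolist(),"total",rv.round(2).tolist(),d.round(4).tolist())
def toolR(zn,xd):
    # tool y = -zn (fingers direction), tool x near xd
    y=-np.array(zn,float);y/=np.linalg.norm(y);x=np.array(xd,float);x-=y*(x@y);x/=np.linalg.norm(x)
    return np.column_stack([x,y,np.cross(x,y)])
def load():
    d=np.load("pose.npz");return d["board"],d["tray"],d["sq"]
E
python3 - <<'E'
from h import *
p,Rm,s=tcp();print(s["t"],p,Rm.round(3).tolist())
c=cam("wrist");print("cam in tool",Rm.T@(c["origin"]-p),(Rm.T@Rq(c["orientation"])).round(3).tolist())
v,w,g=load();Rb=boardR(v[3]);print(Rb.round(3).tolist())
for sgn in (1,-1):
    Rt=toolR(Rb[:,2],sgn*Rb[:,1]); plan(p,Rm,Rb@[.05,.05,.16]+v[:3],Rt)
E
```

```text
0.15 [0.20587487 0.5098384  0.23087649] [[0.374, -0.0, -0.927], [0.927, -0.001, 0.374], [-0.001, -1.0, 0.0]]
cam in tool [-0.0005956  -0.14266039  0.07096987] [[1.0, -0.0, 0.001], [-0.001, -0.281, 0.96], [0.0, -0.96, -0.281]]
[[0.894, -0.164, -0.417], [0.149, 0.986, -0.069], [0.423, 0.0, 0.906]]
N 22 per row [-0.124, -1.144, 1.406] [0.01327, -0.03598, -0.00076] total [-2.72, -25.17, 30.93] [0.292, -0.7916, -0.0166]
N 22 per row [1.514, -0.169, -6.615] [0.01327, -0.03598, -0.00076] total [33.3, -3.72, -145.54] [0.292, -0.7916, -0.0166]
```

Call:
{"method": "step_arm", "body": {"targets": [[1.51,-0.17,-6.61,0.0133,-0.036,-0.0008,0.6],[1.51,-0.17,-6.61,0.0133,-0.036,-0.0008,0.6],[1.51,-0.17,-6.61,0.0133,-0.036,-0.0008,0.6],[1.51,-0.17,-6.61,0.0133,-0.036,-0.0008,0.6],[1.51,-0.17,-6.61,0.0133,-0.036,-0.0008,0.6],[1.51,-0.17,-6.61,0.0133,-0.036,-0.0008,0.6],[1.51,-0.17,-6.61,0.0133,-0.036,-0.0008,0.6],[1.51,-0.17,-6.61,0.0133,-0.036,-0.0008,0.6]]}}

```text
t: 0.82
eef_pos: [0.3123, 0.2203, 0.2248]
eef_rot: [0.753, -0.642, -0.137, 0.042]
force: [0.7, -0.1, -0.3]
gripper_width: 0.0514
```

Call:
{"method": "step_arm", "body": {"targets": [[1.51,-0.17,-6.61,0.0133,-0.036,-0.0008,0.6],[1.51,-0.17,-6.61,0.0133,-0.036,-0.0008,0.6],[1.51,-0.17,-6.61,0.0133,-0.036,-0.0008,0.6],[1.51,-0.17,-6.61,0.0133,-0.036,-0.0008,0.6],[1.51,-0.17,-6.61,0.0133,-0.036,-0.0008,0.6],[1.51,-0.17,-6.61,0.0133,-0.036,-0.0008,0.6],[1.51,-0.17,-6.61,0.0133,-0.036,-0.0008,0.6],[1.51,-0.17,-6.61,0.0133,-0.036,-0.0008,0.6]]}}

```text
t: 1.48
eef_pos: [0.4188, -0.0682, 0.2185]
eef_rot: [0.752, -0.556, 0.151, -0.319]
force: [0.4, 1.7, 0.9]
gripper_width: 0.0512
```

Call:
{"method": "step_arm", "body": {"targets": [[1.51,-0.17,-6.61,0.0133,-0.036,-0.0008,0.6],[1.51,-0.17,-6.61,0.0133,-0.036,-0.0008,0.6],[1.51,-0.17,-6.61,0.0133,-0.036,-0.0008,0.6],[1.51,-0.17,-6.61,0.0133,-0.036,-0.0008,0.6],[1.51,-0.17,-6.61,0.0133,-0.036,-0.0008,0.6],[1.51,-0.17,-6.61,0.0133,-0.036,-0.0008,0.6],[0,0,0,0,0,0,0.6],[0,0,0,0,0,0,0.6]]}}

```text
t: 2.15
eef_pos: [0.4984, -0.283, 0.2127]
eef_rot: [0.643, -0.411, 0.348, -0.545]
force: [-0.3, 0.8, -0.6]
gripper_width: 0.0512
```

```bash
cat > wov.py <<'E'
# wrist overlay: capture and draw model
from h import *
import sys
from cell import viewer
def boardlines(n,c,v,by,lean,bz=0):
    Rb=boardR(v[3]);B=lambda P:np.array(P)/1000@Rb.T+v[:3];L=[]
    def dense(e): 
        e=np.array(e,float);return np.concatenate([np.linspace(e[i],e[i+1],12) for i in range(len(e)-1)])
    for e in box(-40,200,-45,195,0,0.)+box(-22,0,-22,168,0,18): L.append((proj(n,B(dense(e)),c),(255,255,0)))
    if by is not None:
        for e in box(0,45,by-15,by+15,0,40): L.append((proj(n,B(dense(e)),c),(0,255,0)))
    cc,s_=np.cos(lean),np.sin(lean)
    for e in box(1,161,-22,0,0,18): L.append((proj(n,B([(x*cc-y*s_,x*s_+y*cc,z) for x,y,z in dense(e)]),c),(255,0,255)))
    return L
if __name__=="__main__":
    nm=sys.argv[1];by=float(sys.argv[2]);lean=float(sys.argv[3])
    p,Rm,s=tcp();c=dict(viewer.camera_params("wrist"));im=viewer.capture("wrist")[:,:,::-1].copy()
    cv2.imwrite(f"pics/{nm}_raw.png",im);np.savez(f"pics/{nm}.npz",**c)
    print(s["t"],p,s["q"].round(3).tolist(),s["force"],s["gripper_width"])
    v,w,g=load()
    crop(im,130,90,450,330,2,f"{nm}_o.png",boardlines("wrist",c,v,by,lean))
    crop(im,0,0,512,384,1,f"{nm}_r.png")
E
python3 wov.py w1 62 0.07
```

```text
2.15 [ 0.49836141 -0.28297255  0.21267292] [-0.721, 0.223, 1.719, 0.41, 0.956, 0.487] [-0.28599323  0.84139804 -0.59444992] 0.05123370901990973
```

View pics/w1_o.png

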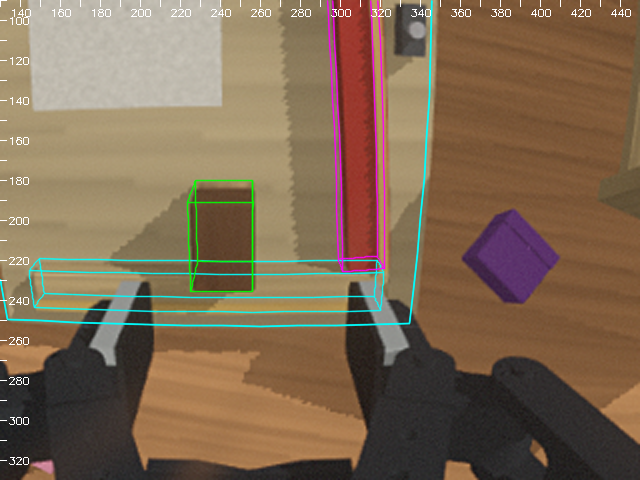

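View pics/w1_r.png

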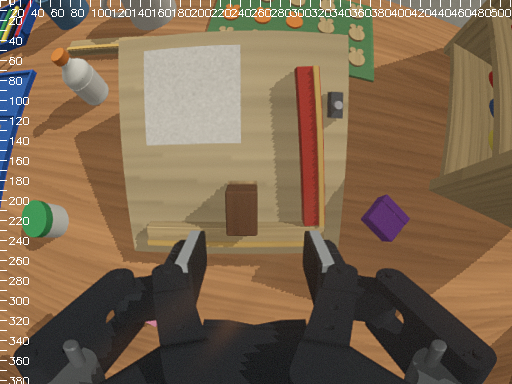

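```bash
python3 - <<'E'
from h import *
p,Rm,s=tcp();v,w,g=load();Rb=boardR(v[3]);Rt=toolR(Rb[:,2],-Rb[:,1])
print("tcp in board",(Rb.T@(p-v[:3])).round(4))
a=Rb@[.0225,.062,.068]+v[:3];b=Rb@[.0225,.062,.008]+v[:3];c=Rb@[.03,.062,.09]+v[:3]
plan(p,Rm,a,Rt,n=3);plan(a,Rt,b,Rt,n=3)
E
```

```text
tcp in board [0.0498 0.0498 0.1587]
N 3 per row [0.018, -0.032, -0.044] [0.00381, 0.00476, -0.03125] total [0.05, -0.1, -0.13] [0.0114, 0.0143, -0.0938]
N 3 per row [0.0, 0.0, 0.0] [0.00834, 0.00139, -0.01813] total [0.0, 0.0, 0.0] [0.025, 0.0042, -0.0544]
```

Call:
{"method": "step_arm", "body": {"targets": [[0,0,0,0.0038,0.0048,-0.0313,0.6],[0,0,0,0.0038,0.0048,-0.0313,0.6],[0,0,0,0.0038,0.0048,-0.0313,0.6],[0,0,0,0.0083,0.0014,-0.0181,0.6],[0,0,0,0.0083,0.0014,-0.0181,0.6],[0,0,0,0.0083,0.0014,-0.0181,0.6],[0,0,0,0,0,0,0.6]], "newtons": 30}}

```text
t: 2.78
eef_pos: [0.5344, -0.2611, 0.0626]
eef_rot: [0.644, -0.412, 0.348, -0.543]
force: [-0.8, 0.8, -0.6]
gripper_width: 0.0511
```

```bash
python3 wov.py w2 62 0.065; python3 -c "
from h import *
p,Rm,s=tcp();v,w,g=load();Rb=boardR(v[3]);print((Rb.T@(p-v[:3])).round(4),s['force'])"
```

```text
2.7833 [ 0.53435723 -0.26113054  0.06263245] [-0.643, 0.471, 1.783, 0.528, 0.65, 0.372] [-0.77433157  0.77688974 -0.56281551] 0.05111405816238743
[0.0223 0.0637 0.0076] [-0.29511729  0.18151173  0.11127998]
```

View pics/w2_o.png

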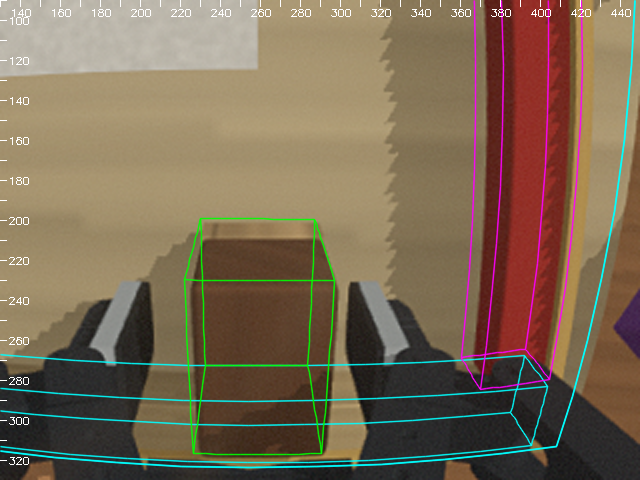

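Call:
{"method": "step_arm", "body": {"targets": [[0,0,0,0.0004,-0.0026,0,0.55],[0,0,0,0,0,0,0],[0,0,0,0,0,0,0],[0,0,0,0,0,0,0],[0,0,0,0,0,0,0]], "newtons": 30}}

```text
t: 3.25
eef_pos: [0.5354, -0.2665, 0.0672]
eef_rot: [0.643, -0.411, 0.346, -0.546]
force: [-4.8, 0.5, 9.3]
gripper_width: 0.0295
```

```bash
python3 - <<'E'
from h import *
p,Rm,s=tcp();v,w,g=load();Rb=boardR(v[3]);print((Rb.T@(p-v[:3])).round(4),s["gripper_width"],s["force"])
# lift, travel to above tray spot
a=p+Rb@[.004,0,.07]
plan(p,Rm,a,Rm)
Rz=R.from_euler('z',w[2]).as_matrix()
spot=Rz@[.080,-.034,0]+[w[0],w[1],0]; print("spot",spot)
Rt=toolR([0,0,1],-Rz[:,1])
h=float((Rb.T@(p-v[:3]))[2]) # tcp height above sole
b=spot+[0,0,.20]; plan(a,Rm,b,Rt)
plan(b,Rt,spot+[0,0,.004+h+.012],Rt)
# jaw offset along block x: tcp x in block 22.3-22.5 ~0
E
```

```text
[0.0237 0.0589 0.01  ] 0.02949536645351858 [-4.78060658  0.52235211  9.32233157]
N 2 per row [0.0, 0.0, 0.0] [-0.0128, -0.00213, 0.03257] total [0.0, 0.0, 0.0] [-0.0256, -0.0043, 0.0651]
spot [0.66178553 0.2041927  0.        ]
N 13 per row [-0.18, 1.92, -0.575] [0.01169, 0.03654, 0.0052] total [-2.34, 24.95, -7.47] [0.152, 0.475, 0.0677]
N 5 per row [0.0, 0.0, 0.0] [0.0, 0.0, -0.0348] total [0.0, 0.0, 0.0] [0.0, 0.0, -0.174]
```

Call:
{"method": "step_arm", "body": {"targets": [[0,0,0,-0.006,-0.001,0.015,0],[0,0,0,-0.0128,-0.0021,0.0326,0],[0,0,0,-0.0068,-0.0012,0.035,0],[-0.18,1.92,-0.575,0.0117,0.0365,0.0035,0],[-0.18,1.92,-0.575,0.0117,0.0365,0.0035,0],[-0.18,1.92,-0.575,0.0117,0.0365,0.0035,0],[-0.18,1.92,-0.575,0.0117,0.0365,0.0035,0],[-0.18,1.92,-0.575,0.0117,0.0365,0.0035,0]]}}

```text
t: 3.92
eef_pos: [0.5682, -0.0864, 0.1669]
eef_rot: [0.594, -0.451, 0.405, -0.528]
force: [0.3, -0.8, -1.2]
gripper_width: 0.0298
```

Call:
{"method": "step_arm", "body": {"targets": [[-0.18,1.92,-0.575,0.0117,0.0365,0.0035,0],[-0.18,1.92,-0.575,0.0117,0.0365,0.0035,0],[-0.18,1.92,-0.575,0.0117,0.0365,0.0035,0],[-0.18,1.92,-0.575,0.0117,0.0365,0.0035,0],[-0.18,1.92,-0.575,0.0117,0.0365,0.0035,0],[-0.18,1.92,-0.575,0.0117,0.0365,0.0035,0],[-0.18,1.92,-0.575,0.0117,0.0365,0.0035,0],[-0.18,1.92,-0.575,0.0117,0.0365,0.0035,0]]}}

```text
t: 4.58
eef_pos: [0.6618, 0.2058, 0.1948]
eef_rot: [-0.508, 0.509, -0.492, 0.491]
force: [0.4, -0.5, -0.4]
gripper_width: 0.0297
```

```bash
python3 - <<'E'
from h import *
from cell import viewer
p,Rm,s=tcp();v,w,g=load();print(s["t"],p,s["gripper_width"],s["force"],s["q"])
c=dict(viewer.camera_params("wrist"));im=viewer.capture("wrist")[:,:,::-1].copy()
cv2.imwrite("pics/w3_raw.png",im);np.savez("pics/w3.npz",**c)
Rz=R.from_euler('z',w[2]).as_matrix()
T=lambda P:np.array(P)/1000@Rz.T+[w[0],w[1],0]
def dense(e): 
    e=np.array(e,float);return np.concatenate([np.linspace(e[i],e[i+1],12) for i in range(len(e)-1)])
L=[(proj("wrist",T(dense(e)),c),(0,255,255)) for e in box(-125,125,-85,85,0,14)+box(35,40,-80,80,4,14)]
S=lambda P:np.array(P)/1000@R.from_euler('z',g[2]).as_matrix().T+[g[0],g[1],.004]
L+=[(proj("wrist",S(dense(e)),c),(0,255,0)) for e in box(-20,20,-8,8,8,58)+box(-36,64,-34,-16,0,12)+box(-36,-18,-34,56,0,12)]
# block held: h=.010 
L+=[(proj("wrist",(np.array(dense(e))/1000)@Rm.T+p,c),(0,0,255)) for e in box(-15,15,-30,10,-22.5,22.5)]
crop(im,60,0,460,300,2,"w3_o.png",L)
spot=Rz@[.080,-.034,0]+[w[0],w[1],0]
Rt=toolR([0,0,1],-Rz[:,1]);plan(p,Rm,spot+[0,0,.05],Rt)
E
```

```text
4.5833 [0.6617673  0.2058445  0.19475845] 0.02968845906959002 [ 0.37993697 -0.52206614 -0.44650185] [2.48194010e-01 6.56404988e-01 1.08824095e+00 1.53963297e-03
 1.39899705e+00 1.78552648e+00]
N 4 per row [-0.014, -0.034, 0.019] [0.0, -0.00041, -0.03619] total [-0.06, -0.14, 0.08] [0.0, -0.0017, -0.1448]
```

View pics/w3_o.png

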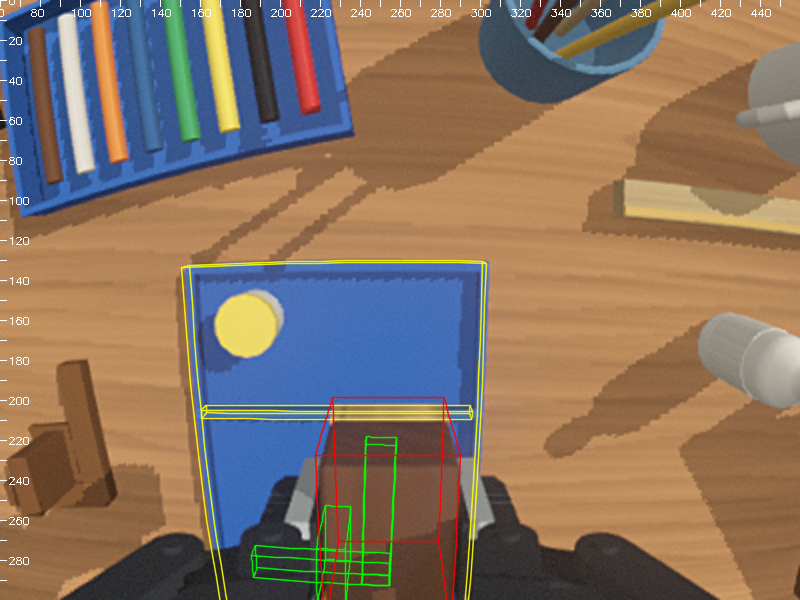

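Call:
{"method": "step_arm", "body": {"targets": [[-0.014,-0.034,0.02,0,-0.0004,-0.0362,0],[-0.014,-0.034,0.02,0,-0.0004,-0.0362,0],[-0.014,-0.034,0.02,0,-0.0004,-0.0362,0],[-0.014,-0.034,0.02,0,-0.0004,-0.0362,0],[0,0,0,0,0,-0.017,0],[0,0,0,0,0,-0.01,0],[0,0,0,0,0,-0.004,0],[0,0,0,0,0,0,0]]}}

```text
t: 5.3
eef_pos: [0.662, 0.2025, 0.0183]
eef_rot: [0.509, -0.508, 0.491, -0.491]
force: [0.1, -0.1, -0.1]
gripper_width: 0.0294
```

Call:
{"method": "step_arm", "body": {"targets": [[0,0,0,0,0,-0.002,0],[0,0,0,0,0,-0.001,0],[0,0,0,0,0,0,0]]}}

```text
t: 5.55
eef_pos: [0.6622, 0.2027, 0.0159]
eef_rot: [0.509, -0.508, 0.491, -0.491]
force: [-0.2, 0.7, -0.7]
gripper_width: 0.0296
```

```bash
python3 - <<'E'
from h import *
from cell import viewer
p,Rm,s=tcp();print(s["t"],p,s["gripper_width"],s["force"])
for n,r in (("scene",(215,225,365,335)),):
    im=viewer.capture(n)[:,:,::-1].copy();cv2.imwrite("pics/s4.png",im);crop(im,*r,5,"s4_o.png")
E
```

```text
5.55 [0.66221675 0.20268401 0.01594256] 0.02958981765436978 [-0.24079704  0.653416   -0.70572638]
```

View pics/s4_o.png

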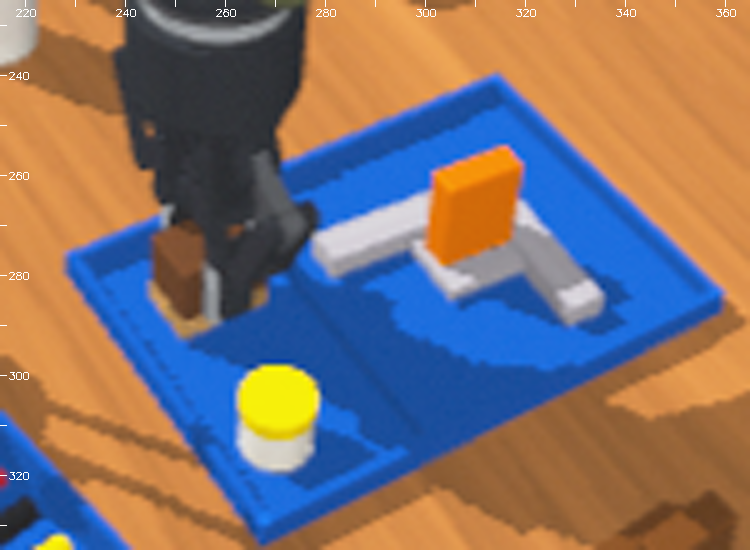

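Call:
{"method": "step_arm", "body": {"targets": [[0,0,0,0,0,-0.001,0],[0,0,0,0,0,-0.001,0],[0,0,0,0,0,0,0]]}}

```text
t: 5.85
eef_pos: [0.6618, 0.2026, 0.0128]
eef_rot: [0.509, -0.508, 0.491, -0.491]
force: [-0.5, -0.7, -0.3]
gripper_width: 0.03
```

Call:
{"method": "step_arm", "body": {"targets": [[0,0,0,0,0,-0.001,0],[0,0,0,0,0,0,0]]}}

```text
t: 6.02
eef_pos: [0.662, 0.2026, 0.0126]
eef_rot: [0.509, -0.508, 0.491, -0.491]
force: [-0.9, -0.4, 5.0]
gripper_width: 0.0295
```

Call:
{"method": "step_arm", "body": {"targets": [[0,0,0,0,0,-0.001,0],[0,0,0,0,0,0,0]]}}

```text
t: 6.18
eef_pos: [0.6622, 0.2026, 0.0124]
eef_rot: [0.509, -0.508, 0.491, -0.491]
force: [-4.8, -2.2, 11.5]
gripper_width: 0.0295
```

Call:
{"method": "step_arm", "body": {"targets": [[0,0,0,0,0,0.0015,0],[0,0,0,0,0,0,0.55],[0,0,0,0,0,0,0.55],[0,0,0,0,0,0,0.55],[0,0,0,0,0,0.02,0.55],[0,0,0,0,0,0.038,0.55],[0,0,0,0,0,0.038,0.55],[0,0,0,-0.015,0.002,0.035,0.55]]}}

```text
t: 6.85
eef_pos: [0.6477, 0.204, 0.1449]
eef_rot: [0.509, -0.508, 0.491, -0.492]
force: [-0.1, 0.0, 0.4]
gripper_width: 0.0467
```

Call:
{"method": "step_arm", "body": {"targets": [[0,0,-0.4,-0.025,0.005,0.028,0.5],[0,0,-0.4,-0.035,0.006,0.015,0.5],[0,0,-0.4,-0.035,0.006,0.01,0.5],[0,0,-0.4,-0.035,0.006,0,0.5],[0,0,-0.4,-0.027,0.006,0,0.5],[0,0,-0.4,0,0,0,0.5],[0,0,0,0,0,0,0.5]]}}

```text
t: 7.43
eef_pos: [0.4892, 0.234, 0.1969]
eef_rot: [-0.499, 0.498, -0.501, 0.502]
force: [-0.1, 0.4, 0.2]
gripper_width: 0.0426
```

```bash
cat > wtray.py <<'E'
from h import *
from cell import viewer
import sys
nm=sys.argv[1]
p,Rm,s=tcp();v,w,g=load();print(s["t"],p,s["gripper_width"],s["force"])
c=dict(viewer.camera_params("wrist"));im=viewer.capture("wrist")[:,:,::-1].copy()
cv2.imwrite(f"pics/{nm}_raw.png",im);np.savez(f"pics/{nm}.npz",**c)
Rz=R.from_euler('z',w[2]).as_matrix()
T=lambda P:np.array(P)/1000@Rz.T+[w[0],w[1],0]
def dense(e): 
    e=np.array(e,float);return np.concatenate([np.linspace(e[i],e[i+1],12) for i in range(len(e)-1)])
L=[(proj("wrist",T(dense(e)),c),(0,255,255)) for e in box(-125,125,-85,85,0,14)+box(35,40,-80,80,4,14)]
S=lambda P:np.array(P)/1000@R.from_euler('z',g[2]).as_matrix().T+[g[0],g[1],.004]
L+=[(proj("wrist",S(dense(e)),c),(0,255,0)) for e in box(-20,20,-8,8,8,58)+box(-36,64,-34,-16,0,12)+box(-36,-18,-34,56,0,12)]
crop(im,120,60,400,280,2,f"{nm}_o.png",L)
crop(im,150,70,340,240,4,f"{nm}_z.png")
E
python3 wtray.py w5
```

```text
7.4333 [0.48915755 0.23399251 0.19688608] 0.04263157544789998 [-0.05365295  0.43967345  0.23563488]
```

View pics/w5_o.png

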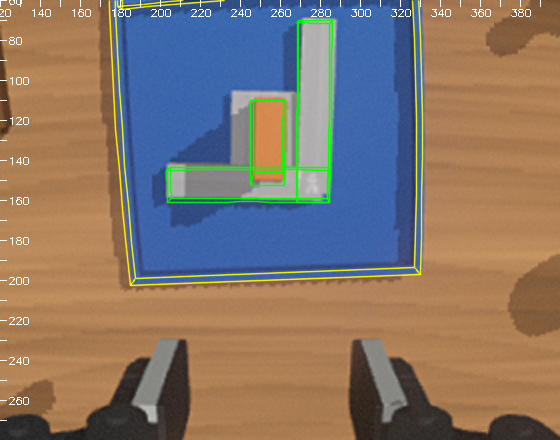

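View pics/w5_z.png

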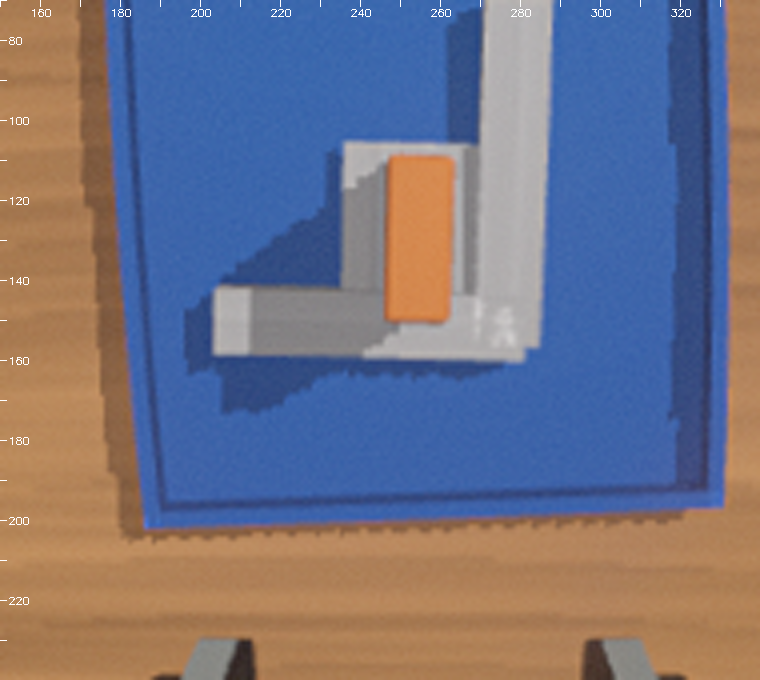

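```bash
python3 - <<'E'
from h import *
c=dict(np.load("pics/w5.npz"));v,w,g=load()
q=lambda u,vv:(150+u/4-.5,70+vv/4-.5)
ob=[((20,8,58),q(387,155)),((20,-8,58),q(455,156)),((-20,-8,58),q(448,322)),((-20,8,58),q(384,321)),
((-18,56,12),q(214,287)),((-36,56,12),q(213,355)),((64,-16,12),(269.5,69.5)),((64,-34,12),(287,68.5)),((-30,-34,12),q(542,346)),((-36,-28,12),q(525,360))]
def sq(v,P): return R.from_euler('z',v[2]).as_matrix()@np.array(P)/1000+[v[0],v[1],.004]
res=lambda v:np.concatenate([proj("wrist",sq(v,P),c)[0]-np.array(uv) for P,uv in ob])
f=least_squares(res,g,loss='soft_l1');print(f.x,np.rad2deg(f.x[2]));print(res(f.x).reshape(-1,2).round(2).tolist())
np.savez("pose.npz",board=v,tray=w,sq=f.x)
g=f.x
p,Rm,s=tcp();Rt=toolR([0,0,1],-R.from_euler('z',g[2]).as_matrix()[:,1])
a=np.array([g[0],g[1],.11]);plan(p,Rm,a,Rt);plan(a,Rt,[g[0],g[1],.030],Rt)
E
```

```text
[ 0.53923778  0.23358706 -0.02552508] -1.4624793733622408
[[-0.35, -0.37], [-0.0, -0.27], [0.72, 0.74], [-0.28, 0.65], [0.08, 0.94], [0.53, -0.03], [0.89, -1.28], [0.14, 0.4], [-0.5, -1.72], [-1.86, -0.02]]
N 3 per row [-0.012, 0.026, -0.374] [0.01642, -5e-05, -0.02888] total [-0.04, 0.08, -1.12] [0.0493, -0.0001, -0.0866]
N 2 per row [0.0, 0.0, 0.0] [0.0, 0.0, -0.04] total [0.0, 0.0, 0.0] [0.0, 0.0, -0.08]
```

Call:
{"method": "step_arm", "body": {"targets": [[0,0,-0.37,0.0164,0,-0.0289,0.5],[0,0,-0.37,0.0164,0,-0.0289,0.5],[0,0,-0.37,0.0164,0,-0.0289,0.5],[0,0,0,0,0,-0.04,0.5],[0,0,0,0,0,-0.035,0.5],[0,0,0,0,0,-0.008,0.5],[0,0,0,0,0,0,0.5]], "newtons": 80}}

```text
t: 8.07
eef_pos: [0.5383, 0.2328, 0.024]
eef_rot: [0.492, -0.495, 0.507, -0.506]
force: [0.7, 0.2, 1.1]
gripper_width: 0.0423
```

Call:
{"method": "step_arm", "body": {"targets": [[0,0,0,0,0,0,0.25],[0,0,0,0,0,0,0],[0,0,0,0,0,0,0],[0,0,0,0,0,0,0],[0,0,0,0,0,0,0]]}}

```text
t: 8.48
eef_pos: [0.5404, 0.2341, 0.0292]
eef_rot: [-0.495, 0.492, -0.506, 0.507]
force: [1.5, -1.0, 7.7]
gripper_width: 0.0151
```

```bash
python3 - <<'E'
from h import *
p,Rm,s=tcp();v,w,g=load();print(s["t"],p,s["gripper_width"],s["force"],s["wrist_torque"])
Rg=R.from_euler('z',g[2]).as_matrix();print("tcp in grip frame",Rg.T@(p-[g[0],g[1],.044]), "yaw err",R.from_matrix(toolR([0,0,1],-Rg[:,1]).T@Rm).as_rotvec(True))
E
```

```text
8.4833 [0.54037907 0.2340707  0.02922626] 0.015146385750240222 [ 1.46090156 -0.98677701  7.66372197] [-0.22555949 -0.05521692  0.00438353]
tcp in grip frame [ 0.00112858  0.00051261 -0.01477374] yaw err [0.28090416 0.01415897 0.11344637]
```

```bash
python3 - <<'E'
from h import *
p,Rm,s=tcp();v,w,g=load();Rb=boardR(v[3]);Rt=toolR(Rb[:,2],-Rb[:,1])
a=np.array([p[0],p[1],.21]);plan(p,Rm,a,Rm)
b=Rb@[.055,.060,.130]+v[:3];print(b);plan(a,Rm,b,Rt)
E
```

```text
N 5 per row [0.0, 0.0, 0.0] [0.0, 0.0, 0.03615] total [0.0, 0.0, 0.0] [0.0, 0.0, 0.1808]
[ 0.51319491 -0.26909136  0.18918393]
N 13 per row [0.124, -1.9, 0.825] [-0.00209, -0.0387, -0.0016] total [1.61, -24.7, 10.72] [-0.0272, -0.5032, -0.0208]
```

Call:
{"method": "step_arm", "body": {"targets": [[0,0,0,0,0,0.01,0],[0,0,0,0,0,0.03,0],[0,0,0,0,0,0.04,0],[0,0,0,0,0,0.04,0],[0,0,0,0,0,0.04,0],[0,0,0,0,0,0.023,0],[0.124,-1.9,0.825,-0.0021,-0.0387,-0.0016,0],[0.124,-1.9,0.825,-0.0021,-0.0387,-0.0016,0]]}}

```text
t: 9.15
eef_pos: [0.535, 0.1564, 0.2093]
eef_rot: [0.521, -0.481, 0.482, -0.515]
force: [1.0, -0.8, -2.0]
gripper_width: 0.0151
```

Call:
{"method": "step_arm", "body": {"targets": [[0.124,-1.9,0.825,-0.0021,-0.0387,-0.0016,0],[0.124,-1.9,0.825,-0.0021,-0.0387,-0.0016,0],[0.124,-1.9,0.825,-0.0021,-0.0387,-0.0016,0],[0.124,-1.9,0.825,-0.0021,-0.0387,-0.0016,0],[0.124,-1.9,0.825,-0.0021,-0.0387,-0.0016,0],[0.124,-1.9,0.825,-0.0021,-0.0387,-0.0016,0],[0.124,-1.9,0.825,-0.0021,-0.0387,-0.0016,0],[0.124,-1.9,0.825,-0.0021,-0.0387,-0.0016,0]]}}

```text
t: 9.82
eef_pos: [0.5175, -0.1552, 0.1953]
eef_rot: [0.611, -0.432, 0.385, -0.54]
force: [0.9, 0.2, -1.9]
gripper_width: 0.0153
```

Call:
{"method": "step_arm", "body": {"targets": [[0.124,-1.9,0.825,-0.0021,-0.0387,-0.0016,0],[0.124,-1.9,0.825,-0.0021,-0.0387,-0.0016,0],[0.124,-1.9,0.825,-0.0021,-0.0387,-0.0016,0],[0,0,0,0,0,0,0],[0,0,0,0,0,0,0]]}}

```text
t: 10.23
eef_pos: [0.5109, -0.2713, 0.1895]
eef_rot: [0.641, -0.411, 0.349, -0.546]
force: [-0.0, 0.2, -0.4]
gripper_width: 0.0149
```

```bash
cat > wsq.py <<'E'
from h import *
from wov import boardlines
from cell import viewer
import sys
nm=sys.argv[1];lean=float(sys.argv[2]);r=[int(x) for x in sys.argv[3].split(",")];k=int(sys.argv[4])
OFF=np.array([float(x) for x in sys.argv[5].split(",")]) if len(sys.argv)>5 else np.array([1.1,.5,-14.8])
p,Rm,s=tcp();v,w,g=load();Rb=boardR(v[3]);print(s["t"],p,s["gripper_width"],s["force"],s["wrist_torque"].round(2))
Rs=np.column_stack([Rm[:,2],-Rm[:,0],-Rm[:,1]])
gp=p-Rs@OFF/1000
corner=gp+Rs@[-.036,-.034,-.04]
print("corner in board mm",(Rb.T@(corner-v[:3])*1000).round(2),"rot err deg",R.from_matrix(Rb.T@Rs).as_rotvec(True).round(2))
c=dict(viewer.camera_params("wrist"));im=viewer.capture("wrist")[:,:,::-1].copy()
cv2.imwrite(f"pics/{nm}_raw.png",im);np.savez(f"pics/{nm}.npz",**c)
def dense(e): 
    e=np.array(e,float);return np.concatenate([np.linspace(e[i],e[i+1],12) for i in range(len(e)-1)])
L=boardlines("wrist",c,v,None,lean)
L+=[(proj("wrist",dense(e)/1000@Rs.T+gp,c),(0,255,0)) for e in [[(x,y,z-40) for x,y,z in q] for q in box(-36,64,-34,-16,0,12)+box(-36,-18,-34,56,0,12)]]
crop(im,*r,k,f"{nm}_o.png",L);crop(im,*r,k,f"{nm}_z.png")
E
python3 wsq.py w6 0.065 90,20,410,260 2
```

```text
10.2333 [ 0.51086287 -0.27127026  0.18954269] 0.014941675389065868 [-0.01820981  0.24111102 -0.39197513] [-0.    0.24  0.02]
corner in board mm [ 15.45  23.76 106.5 ] rot err deg [-0.16  0.23 -0.15]
```

View pics/w6_o.png

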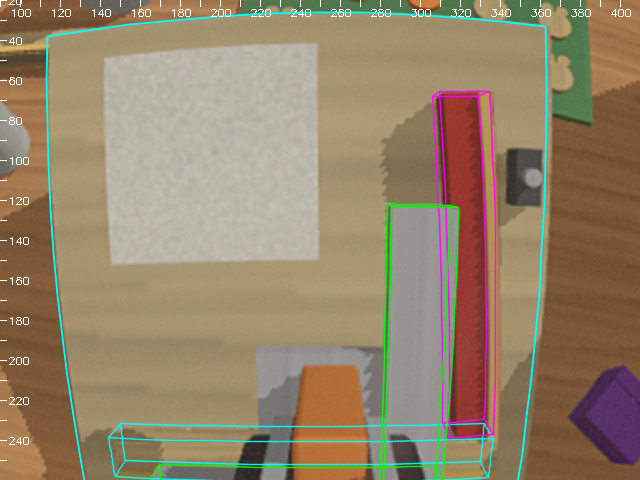

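View pics/w6_z.png

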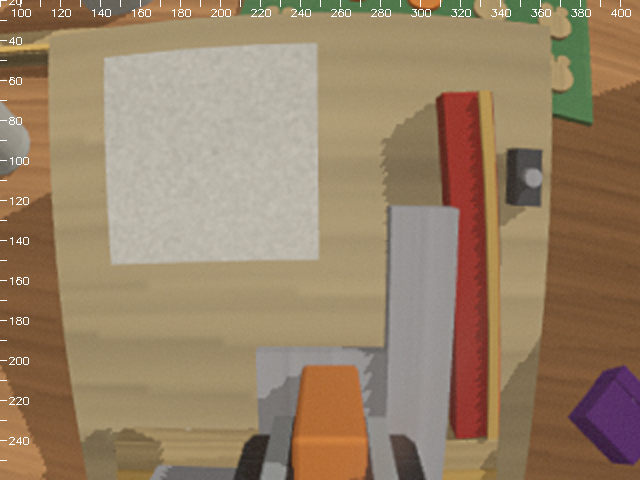

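Call:
{"method": "step_arm", "body": {"targets": [[0,0,0,0.0139,0.0023,-0.0302,0],[0,0,0,0.0139,0.0023,-0.0302,0],[0,0,0,0.0097,0.0016,-0.0211,0],[0,0,0,0,0,0,0],[0,0,0,0,0,0,0]]}}

```text
t: 10.7
eef_pos: [0.5494, -0.2618, 0.1075]
eef_rot: [0.643, -0.412, 0.348, -0.544]
force: [-0.0, 0.2, -1.3]
gripper_width: 0.0152
```

```bash
python3 - <<'E'
import numpy as np
from h import *
d=np.load("pose.npz");v=d["board"].copy();Rb=boardR(v[3]);v[:3]+=Rb@[0,-.0012,0]
np.savez("pose.npz",board=v,tray=d["tray"],sq=d["sq"])
E
python3 wsq.py w7 0.065 190,20,450,220 3
```

```text
10.7 [ 0.54940527 -0.26176263  0.10749327] 0.015172201786447698 [-0.03771196  0.17611651 -1.32496194] [-0.05  0.28  0.04]
corner in board mm [16.77 27.94 15.34] rot err deg [0.03 0.3  0.1 ]
```

View pics/w7_o.png

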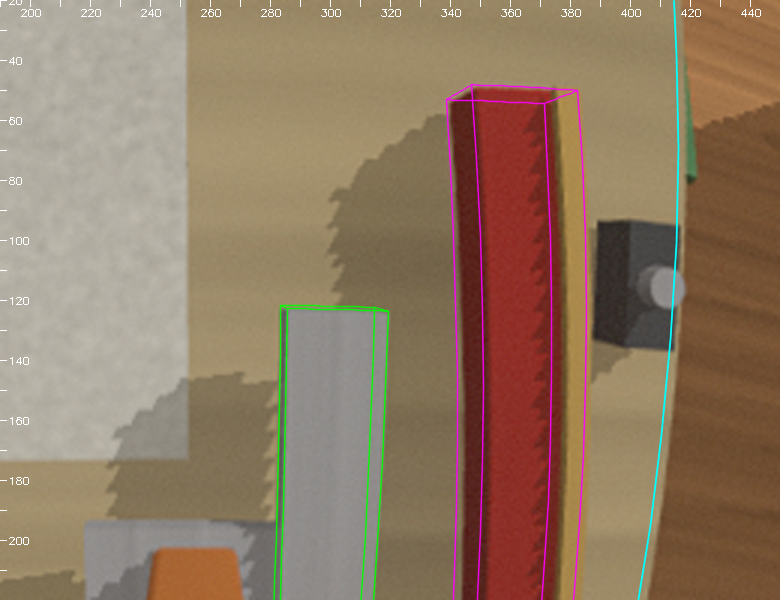

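Call:
{"method": "step_arm", "body": {"targets": [[0.04,-0.25,0,0.0046,0.0008,-0.01,0],[0,0,0,-0.0048,-0.0099,-0.003,0],[0,0,0,0,0,0,0],[0,0,0,0,0,0,0]]}}

```text
t: 11.08
eef_pos: [0.5491, -0.2727, 0.0951]
eef_rot: [0.643, -0.41, 0.347, -0.546]
force: [1.4, 0.2, -1.8]
gripper_width: 0.0152
```

Call:
{"method": "step_arm", "body": {"targets": [[0,0,0,0.0004,0.0001,-0.0009,0],[0,0,0,0.0004,0.0001,-0.0009,0],[0,0,0,0,0,0,0]]}}

```text
t: 11.33
eef_pos: [0.5499, -0.272, 0.0927]
eef_rot: [0.643, -0.41, 0.347, -0.546]
force: [-0.2, 0.4, -1.5]
gripper_width: 0.015
```

Call:
{"method": "step_arm", "body": {"targets": [[0,0,0,0.0004,0.0001,-0.0009,0],[0,0,0,0,0,0,0]]}}

```text
t: 11.5
eef_pos: [0.5502, -0.2721, 0.0922]
eef_rot: [0.643, -0.41, 0.347, -0.546]
force: [-6.3, 0.8, 6.2]
gripper_width: 0.0146
```

Call:
{"method": "step_arm", "body": {"targets": [[0,0,0,0.0004,0.0001,-0.0009,0],[0,0,0,0,0,0,0]]}}

```text
t: 11.67
eef_pos: [0.5502, -0.2722, 0.0921]
eef_rot: [0.643, -0.41, 0.347, -0.546]
force: [-20.8, 3.8, 20.7]
gripper_width: 0.015
```

```bash
python3 wsq.py w8 0.07 190,20,450,220 3
```

```text
11.6667 [ 0.55017357 -0.2721523   0.09205733] 0.014971583180505852 [-20.81484615   3.80340159  20.74834415] [0.98 1.62 0.57]
corner in board mm [ 9.48 17.57  1.61] rot err deg [-0.08 -0.02  0.02]
```

View pics/w8_o.png

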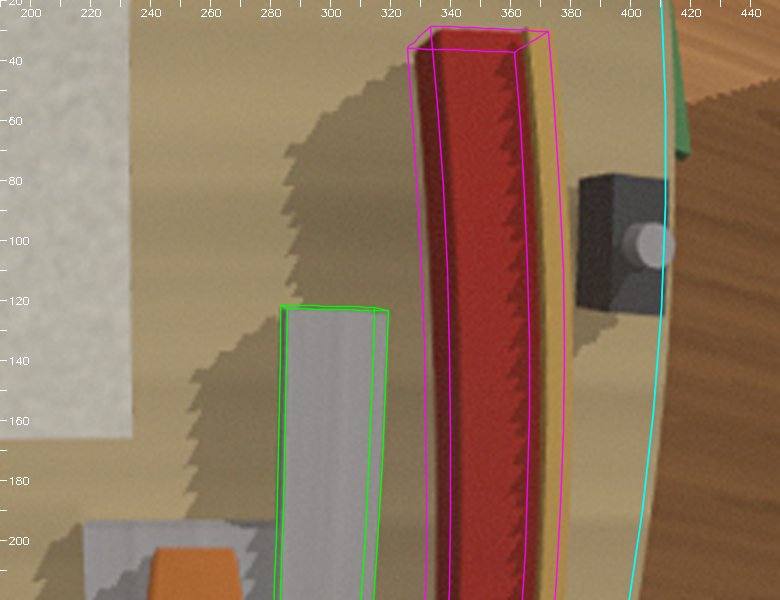

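Call:
{"method": "step_arm", "body": {"targets": [[0,0,0,-0.0006,-0.0001,0.0013,0],[0,0,0,-0.0018,-0.0003,-0.0008,0],[0,0,0,-0.0018,-0.0003,-0.0008,0],[0,0,0,-0.0018,-0.0003,-0.0008,0],[0,0,0,0,0,0,0]]}}

```text
t: 12.13
eef_pos: [0.5443, -0.273, 0.0894]
eef_rot: [0.643, -0.41, 0.347, -0.546]
force: [-3.0, 0.3, 1.8]
gripper_width: 0.015
```

Call:
{"method": "step_arm", "body": {"targets": [[0,0,0,-0.0009,-0.0002,-0.0004,0],[0,0,0,-0.0009,-0.0001,-0.0004,0],[0,0,0,0,0,0,0]]}}

```text
t: 12.38
eef_pos: [0.5426, -0.2733, 0.0886]
eef_rot: [0.643, -0.41, 0.347, -0.546]
force: [-0.5, 0.4, 0.6]
gripper_width: 0.0151
```

```bash
cat > st.py <<'E'
from h import *
p,Rm,s=tcp();v,w,g=load();Rb=boardR(v[3]);Rs=np.column_stack([Rm[:,2],-Rm[:,0],-Rm[:,1]])
gp=p-Rs@[.0011,.0005,-.0148];co=gp+Rs@[-.036,-.034,-.04]
print(s["t"],"corner",(Rb.T@(co-v[:3])*1000).round(2),"rot",R.from_matrix(Rb.T@Rs).as_rotvec(True).round(2),"F board",(Rb.T@s["force"]).round(1),"T board",(Rb.T@s["wrist_torque"]).round(2),s["gripper_width"])
E
python3 st.py
```

```text
12.3833 corner [ 1.08 17.66  1.75] rot [-0.08  0.   -0.01] F board [-0.2  0.4  0.8] T board [-0.06  0.31 -0.04] 0.015069807113523254
```

Call:
{"method": "step_arm", "body": {"targets": [[0,0,0,-0.0009,-0.0001,-0.0004,0],[0,0,0,0,0,0,0]]}}

```text
t: 12.55
eef_pos: [0.5417, -0.2734, 0.0883]
eef_rot: [0.643, -0.41, 0.347, -0.546]
force: [-1.2, 0.8, -0.1]
gripper_width: 0.0151
```

Call:
{"method": "step_arm", "body": {"targets": [[0,0,0,-0.0009,-0.0001,-0.0004,0],[0,0,0,0,0,0,0]]}}

```text
t: 12.72
eef_pos: [0.5412, -0.2735, 0.0881]
eef_rot: [0.643, -0.41, 0.347, -0.546]
force: [4.2, 2.2, 0.1]
gripper_width: 0.0151
```

Call:
{"method": "step_arm", "body": {"targets": [[0,0,0,-0.0004,-0.0001,-0.0002,0],[0,0,0,0,0,0,0]]}}

```text
t: 12.88
eef_pos: [0.541, -0.2735, 0.0882]
eef_rot: [0.643, -0.41, 0.347, -0.546]
force: [5.6, 2.0, 0.4]
gripper_width: 0.0149
```

```bash
python3 st.py; python3 wsq.py w9 0.07 90,150,350,350 3
```

```text
12.8833 corner [-0.53 17.74  1.96] rot [-0.1  -0.06  0.01] F board [ 5.4  1.1 -2.1] T board [ 0.33 -1.01  0.16] 0.014931957917032498
12.8833 [ 0.54103755 -0.27349427  0.08815521] 0.014931957917032498 [5.5520232  2.02852942 0.39210296] [ 0.39 -0.96  0.29]
corner in board mm [-0.53 17.74  1.96] rot err deg [-0.1  -0.06  0.01]
```

View pics/w9_z.png

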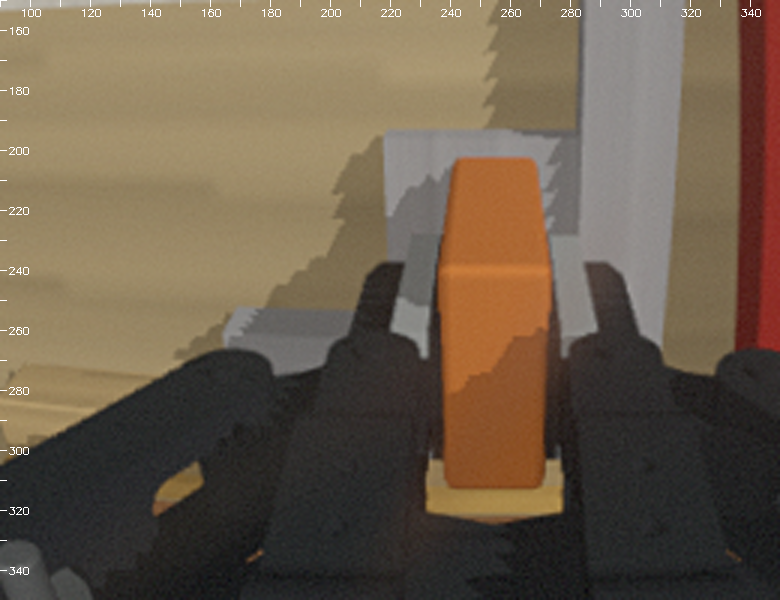

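Call:
{"method": "step_arm", "body": {"targets": [[0,0,0,0.0003,-0.002,0,0],[0,0,0,0.0003,-0.002,0,0],[0,0,0,0.0003,-0.002,0,0],[0,0,0,0.0003,-0.002,0,0],[0,0,0,0.0004,-0.002,0,0],[0,0,0,0,0,0,0]]}}

```text
t: 13.43
eef_pos: [0.5427, -0.2834, 0.0881]
eef_rot: [0.643, -0.41, 0.347, -0.546]
force: [6.0, 3.5, 1.3]
gripper_width: 0.0149
```

Call:
{"method": "step_arm", "body": {"targets": [[0,0,0,0.0003,-0.002,0,0],[0,0,0,0.0003,-0.002,0,0],[0,0,0,0.0002,-0.001,0,0],[0,0,0,0,0,0,0]]}}

```text
t: 13.77
eef_pos: [0.5435, -0.2882, 0.0881]
eef_rot: [0.643, -0.41, 0.347, -0.546]
force: [6.9, 4.6, 1.9]
gripper_width: 0.0147
```

```bash
python3 st.py
```

```text
13.7667 corner [-0.49  2.89  1.9 ] rot [-0.05 -0.05  0.01] F board [ 7.7  3.4 -1.4] T board [ 0.66 -1.13  0.11] 0.01474123644979342
```

Call:
{"method": "step_arm", "body": {"targets": [[0,0,0,0.0002,-0.001,0,0],[0,0,0,0.0002,-0.001,0,0],[0,0,0,0,0,0,0]]}}

```text
t: 14.02
eef_pos: [0.5439, -0.2901, 0.0881]
eef_rot: [0.643, -0.41, 0.347, -0.546]
force: [6.6, 4.5, 2.0]
gripper_width: 0.0146
```

Call:
{"method": "step_arm", "body": {"targets": [[0,0,0,0.0001,-0.0007,0,0],[0,0,0,0,0,0,0]]}}

```text
t: 14.18
eef_pos: [0.544, -0.2907, 0.0881]
eef_rot: [0.643, -0.41, 0.347, -0.546]
force: [6.5, 5.4, 0.9]
gripper_width: 0.0152
```

Call:
{"method": "step_arm", "body": {"targets": [[0,0,0,0.0001,-0.0007,0,0],[0,0,0,0,0,0,0]]}}

```text
t: 14.35
eef_pos: [0.5441, -0.2914, 0.0881]
eef_rot: [0.643, -0.41, 0.347, -0.546]
force: [6.9, 5.9, 1.5]
gripper_width: 0.0149
```

```bash
python3 st.py; python3 wsq.py w10 0.0 260,20,460,240 3
```

```text
14.35 corner [-0.48 -0.37  1.83] rot [-0.03 -0.05  0.02] F board [ 7.7  4.7 -1.9] T board [ 0.87 -1.13  0.11] 0.01485842998065494
14.35 [ 0.54409479 -0.29137013  0.08809477] 0.01485842998065494 [6.92649033 5.91724395 1.49861342] [ 0.91 -0.99  0.47]
corner in board mm [-0.48 -0.37  1.83] rot err deg [-0.03 -0.05  0.02]
```

View pics/w10_z.png

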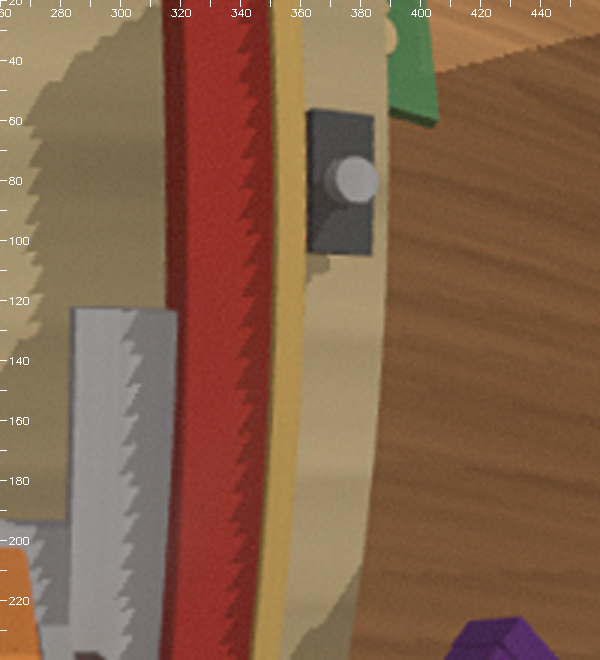

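Call:
{"method": "step_arm", "body": {"targets": [[0,0,0,0.0001,-0.0007,0,0],[0,0,0,0,0,0,0]]}}

```text
t: 14.57
eef_pos: [0.5442, -0.292, 0.0881]
eef_rot: [0.644, -0.41, 0.347, -0.545]
force: [6.2, 5.7, 1.9]
gripper_width: 0.0151
```

Call:
{"method": "step_arm", "body": {"targets": [[0,0,0,0.0001,-0.0007,0,0],[0,0,0,0,0,0,0]]}}

```text
t: 14.73
eef_pos: [0.5443, -0.2927, 0.0881]
eef_rot: [0.644, -0.41, 0.347, -0.545]
force: [6.6, 6.7, 1.4]
gripper_width: 0.0148
```

```bash
python3 st.py
```

```text
14.7333 corner [-0.48 -1.68  1.84] rot [-0.02 -0.05  0.02] F board [ 7.5  5.5 -2. ] T board [ 1.03 -1.2   0.12] 0.014798977192433446
```

Call:
{"method": "step_arm", "body": {"targets": [[0,0,0,0.0001,-0.0007,0,0],[0,0,0,0,0,0,0]]}}

```text
t: 14.9
eef_pos: [0.5443, -0.2929, 0.088]
eef_rot: [0.644, -0.41, 0.347, -0.545]
force: [4.3, 9.3, 3.2]
gripper_width: 0.015
```

Call:
{"method": "step_arm", "body": {"targets": [[0,0,0,0.0001,-0.0007,0,0],[0,0,0,0,0,0,0]]}}

```text
t: 15.07
eef_pos: [0.5443, -0.293, 0.088]
eef_rot: [0.644, -0.41, 0.347, -0.544]
force: [2.3, 14.2, 6.8]
gripper_width: 0.0148
```

```bash
python3 st.py; python3 wsq.py w11 0.0 260,20,460,240 3
```

```text
15.0667 corner [-0.56 -2.02  1.71] rot [ 0.11 -0.01  0.06] F board [ 7.  13.6  4.2] T board [ 2.34 -1.21  0.31] 0.014768304351717802
15.0667 [ 0.54431476 -0.29303986  0.0880032 ] 0.014768304351717802 [ 2.27641617 14.18265533  6.79337402] [ 2.16 -0.87  1.27]
corner in board mm [-0.56 -2.02  1.71] rot err deg [ 0.11 -0.01  0.06]
```

View pics/w11_o.png

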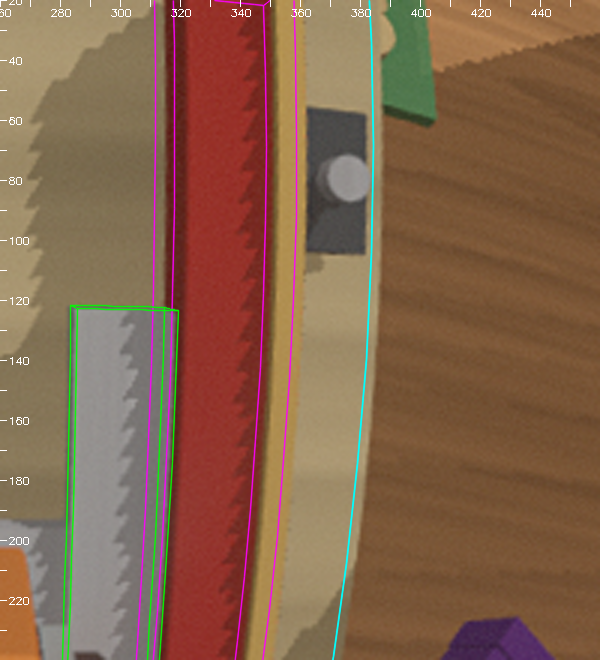

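Call:
{"method": "step_arm", "body": {"targets": [[0,0,0,-0.0005,-0.0001,-0.0002,0],[0,0,0,0.0002,-0.0006,-0.0002,0],[0,0,0,0,0,0,0],[0,0,0,0,0,0,0]]}}

```text
t: 15.45
eef_pos: [0.5443, -0.2931, 0.088]
eef_rot: [0.645, -0.41, 0.347, -0.544]
force: [2.9, 18.3, 10.5]
gripper_width: 0.0149
```

```bash
python3 st.py; python3 wsq.py w12 0.0 60,150,360,370 2; python3 -c "
from h import *
from cell import viewer
for n,r,k in(('top',(280,130,410,235),6),):
    im=viewer.capture(n)[:,:,::-1].copy();crop(im,*r,k,'t12.png')"
```

```text
15.45 corner [-0.54 -2.09  1.67] rot [ 0.16 -0.04  0.07] F board [ 9.8 17.5  7. ] T board [ 3.08 -1.64  0.28] 0.014907754372290825
15.45 [ 0.54431969 -0.29312008  0.08800546] 0.014907754372290825 [ 2.943911   18.25402738 10.45518175] [ 2.9  -1.18  1.56]
corner in board mm [-0.54 -2.09  1.67] rot err deg [ 0.16 -0.04  0.07]
```

View pics/w12_z.png

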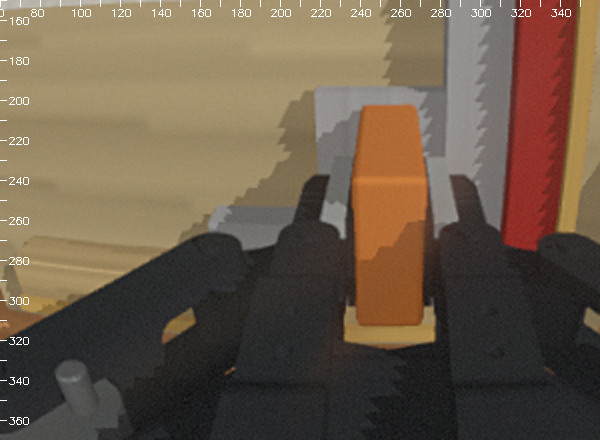

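View pics/t12.png

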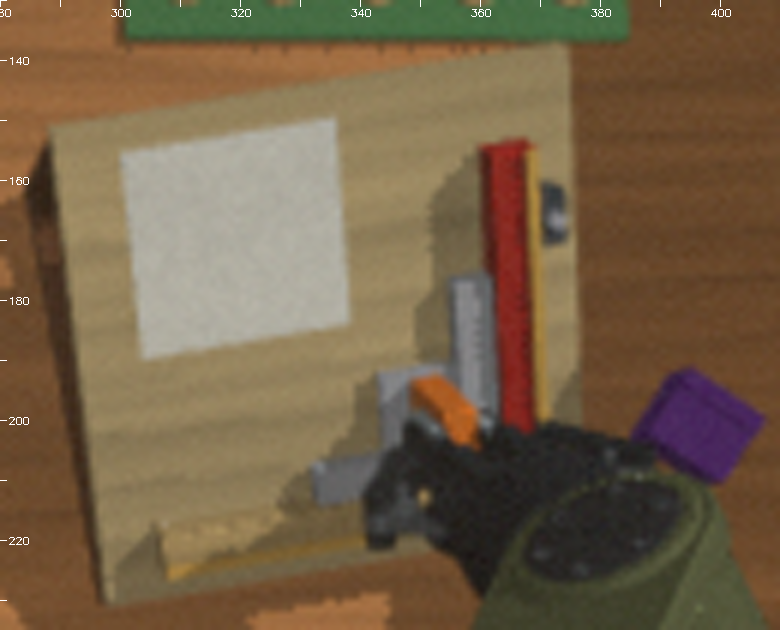

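```bash
cat > edgefit.py <<'E'
from h import *
from scipy.ndimage import map_coordinates,gaussian_filter
v0=load()[0]
E=[]
for x in np.linspace(-30,190,45): E.append(((x,-45,0),(1,0,0),'R'));E.append(((x,195,0),(1,0,0),'L'))
for y in np.linspace(-35,185,45): E.append(((200,y,0),(0,1,0),'T'))
def run(names,v):
  for it in range(6):
    A=[];
    for nm in names:
        c=dict(np.load(f"pics/{nm}.npz"));im=gaussian_filter(cv2.imread(f"pics/{nm}_raw.png").astype(float),(1,1,0))
        for P,t,tag in E:
            Rb=boardR(v[3]);f=lambda Q,v=v:boardR(v[3])@np.array(Q,float)/1000+v[:3]
            a=proj("wrist",f(P),c)[0];b=proj("wrist",f(np.array(P)+np.array(t)*3),c)[0]
            if not(8<a[0]<504 and 8<a[1]<225): continue
            d=(b-a)/np.linalg.norm(b-a);n=np.array([-d[1],d[0]])
            s=np.arange(-7,7.01,.25);pts=a+s[:,None]*n
            prof=np.stack([map_coordinates(im[:,:,k],[pts[:,1],pts[:,0]],order=1) for k in range(3)],1)
            g=np.linalg.norm(prof[4:]-prof[:-4],axis=1);i=g.argmax()
            if g[i]<14: continue
            A.append((nm,c,P,n,a+n*(s[i]+.5),tag))
    def res(v): 
        Rb=boardR(v[3]);return np.array([n@(proj("wrist",Rb@np.array(P)/1000+v[:3],c)[0]-q) for nm,c,P,n,q,tag in A])
    f=least_squares(res,v,loss='soft_l1',f_scale=.4);v=f.x
  r=res(v)
  print(names,len(A),"v",v.round(5),"yaw",np.rad2deg(v[3]).round(3),"med|r|",np.median(abs(r)).round(3),{t:(sum(1 for a in A if a[5]==t),np.median([x for x,a in zip(r,A) if a[5]==t]).round(2)) for t in 'RLT'})
  return v
for n in (["w1"],["w6"],["w1","w6"],["w1","w6","w7","w8"],["w7"],["w11"]):
    try: run(n,v0)
    except Exception as e: print(n,e)
E
python3 edgefit.py
```

```text
['w1'] 115 v [ 0.52767 -0.33044  0.04991  0.16801] yaw 9.626 med|r| 0.27 {'R': (32, np.float64(-0.03)), 'L': (39, np.float64(0.0)), 'T': (44, np.float64(0.01))}
['w6'] 107 v [ 0.52747 -0.33034  0.04975  0.16758] yaw 9.602 med|r| 0.253 {'R': (30, np.float64(0.0)), 'L': (36, np.float64(0.01)), 'T': (41, np.float64(0.01))}
['w1', 'w6'] 224 v [ 0.52761 -0.33042  0.04981  0.16824] yaw 9.64 med|r| 0.268 {'R': (64, np.float64(-0.03)), 'L': (75, np.float64(0.01)), 'T': (85, np.float64(0.06))}
['w1', 'w6', 'w7', 'w8'] 330 v [ 0.52755 -0.33044  0.04978  0.16796] yaw 9.624 med|r| 0.256 {'R': (118, np.float64(0.01)), 'L': (124, np.float64(0.01)), 'T': (88, np.float64(-0.01))}
['w7'] 56 v [ 0.52751 -0.33088  0.04956  0.1707 ] yaw 9.78 med|r| 0.249 {'R': (27, np.float64(-0.01)), 'L': (25, np.float64(0.01)), 'T': (4, np.float64(0.0))}
['w11'] 39 v [ 0.67261 -0.30593  0.12484  0.16931] yaw 9.701 med|r| 0.275 {'R': (20, np.float64(0.04)), 'L': (19, np.float64(-0.04)), 'T': (0, np.float64(nan))}
  return _methods._mean(a, axis=axis, dtype=dtype,
  ret = ret.dtype.type(ret / rcount)
```

```bash
python3 - <<'E'
import numpy as np
d=np.load("pose.npz");np.savez("pose.npz",board=np.array([.52757,-.33044,.0498,.16800]),tray=d["tray"],sq=d["sq"])
E
python3 st.py
```

```text
15.55 corner [-0.42 -0.43 -0.26] rot [ 0.08 -0.04 -0.09] F board [ 9.  18.2  7.8] T board [ 3.1  -1.62  0.33] 0.014580475857730934
```

Call:
{"method": "step_arm", "body": {"targets": [[-0.19,-0.03,0.08,0,0,0,0],[0,0,0,0,0,0,0],[0,0,0,0,0,0,0],[0,0,0,0,0,0,0]]}}

```text
t: 15.88
eef_pos: [0.5443, -0.2931, 0.088]
eef_rot: [0.644, -0.411, 0.346, -0.545]
force: [3.2, 18.3, 10.2]
gripper_width: 0.0145
```

```bash
python3 st.py; python3 wsq.py w13 0.0 260,20,460,240 3
```

```text
15.8833 corner [-0.31 -0.58 -0.18] rot [-0.06 -0.04  0.04] F board [10.  17.5  6.6] T board [ 3.12 -1.67  0.14] 0.014464693224548773
15.8833 [ 0.54430372 -0.29314228  0.08799056] 0.014464693224548773 [ 3.24358529 18.34676549 10.24939438] [ 3.01 -1.18  1.44]
corner in board mm [-0.31 -0.58 -0.18] rot err deg [-0.06 -0.04  0.04]
```

View pics/w13_o.png

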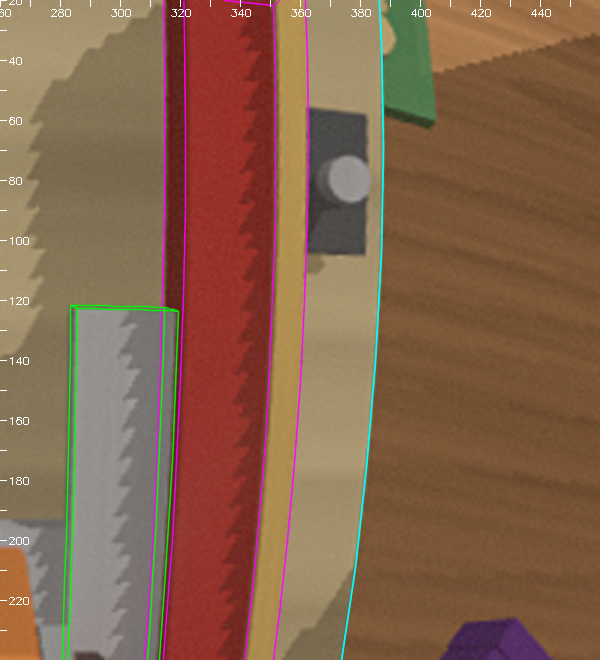

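Call:
{"method": "step_arm", "body": {"targets": [[0,0,0,0,0,0,0],[0,0,0,0,0,0,0],[0,0,0,0,0,0,0],[0,0,0,0,0,0,0],[0,0,0,0,0,0,0],[0,0,0,0,0,0,0],[0,0,0,0,0,0,0],[0,0,0,0,0,0,0]]}}

```text
t: 16.6
eef_pos: [0.5443, -0.2931, 0.088]
eef_rot: [0.644, -0.411, 0.346, -0.545]
force: [2.8, 18.8, 10.9]
gripper_width: 0.0152
```

Call:
{"method": "step_arm", "body": {"targets": [[0,0,0,0,0,0,0],[0,0,0,0,0,0,0],[0,0,0,0,0,0,0],[0,0,0,0,0,0,0],[0,0,0,0,0,0,0],[0,0,0,0,0,0,0],[0,0,0,0,0,0,0],[0,0,0,0,0,0,0]]}}

```text
t: 17.27
eef_pos: [0.5443, -0.2931, 0.088]
eef_rot: [0.644, -0.411, 0.346, -0.545]
force: [2.6, 17.7, 9.1]
gripper_width: 0.0149
```

```bash
python3 st.py; python3 - <<'E'
from h import *
p,Rm,s=tcp();v,w,g=load();Rb=boardR(v[3])
print("retreat 2,3 mm",(Rb@[.002,.003,.0005]).round(4),"lift120",(Rb@[0.0,0,.12]).round(4))
a=p+Rb@[.002,.003,.12]
Rg=R.from_euler('z',g[2]).as_matrix();Rt=toolR([0,0,1],-Rg[:,1])
b=np.array([g[0]+.0011,g[1]+.0005,.15]);print(a,b);plan(a,Rm,b,Rt)
E
```

```text
17.2667 corner [-0.31 -0.56 -0.2 ] rot [-0.06 -0.04  0.04] F board [ 8.9 17.   5.9] T board [ 3.13 -1.62  0.1 ] 0.014859830852914178
retreat 2,3 mm [0.0011 0.0032 0.0013] lift120 [-0.05   -0.0085  0.1088]
[ 0.49559318 -0.29833723  0.19758227] [0.54033778 0.23408706 0.15      ]
N 14 per row [-0.123, 1.787, -0.781] [0.0032, 0.03803, -0.0034] total [-1.72, 25.02, -10.94] [0.0447, 0.5324, -0.0476]
```

Call:
{"method": "step_arm", "body": {"targets": [[0,0,0,0.0008,0.003,0.001,0],[0,0,0,0.0008,0.003,0.001,0],[0,0,0,-0.006,-0.001,0.013,0],[0,0,0,-0.012,-0.002,0.026,0],[0,0,0,-0.016,-0.0027,0.035,0],[0,0,0,-0.016,-0.0027,0.035,0],[-0.123,1.787,-0.781,0.0032,0.038,0,0],[-0.123,1.787,-0.781,0.0032,0.038,0,0]]}}

```text
t: 17.93
eef_pos: [0.5008, -0.2237, 0.2002]
eef_rot: [0.621, -0.424, 0.37, -0.545]
force: [0.4, 1.1, -2.4]
gripper_width: 0.0153
```

Call:
{"method": "step_arm", "body": {"targets": [[-0.123,1.787,-0.781,0.0032,0.038,0,0],[-0.123,1.787,-0.781,0.0032,0.038,0,0],[-0.123,1.787,-0.781,0.0032,0.038,0,0],[-0.123,1.787,-0.781,0.0032,0.038,0,0],[-0.123,1.787,-0.781,0.0032,0.038,0,0],[-0.123,1.787,-0.781,0.0032,0.038,0,0],[-0.123,1.787,-0.781,0.0032,0.038,0,0],[-0.123,1.787,-0.781,0.0032,0.038,0,0]]}}

```text
t: 18.6
eef_pos: [0.5269, 0.0838, 0.1984]
eef_rot: [0.538, -0.474, 0.463, -0.522]
force: [0.8, -0.8, -1.2]
gripper_width: 0.0147
```

Call:
{"method": "step_arm", "body": {"targets": [[-0.123,1.787,-0.781,0.0032,0.038,0,0],[-0.123,1.787,-0.781,0.0032,0.038,0,0],[-0.123,1.787,-0.781,0.0032,0.038,0,0],[-0.123,1.787,-0.781,0.0032,0.038,0,0],[0,0,0,0,0,0,0],[0,0,0,0,0,0,0]]}}

```text
t: 19.1
eef_pos: [0.5398, 0.2355, 0.1974]
eef_rot: [-0.492, 0.496, -0.505, 0.507]
force: [0.5, -0.6, -1.5]
gripper_width: 0.0155
```

```bash
python3 - <<'E'
from h import *
p,Rm,s=tcp();v,w,g=load();print(s["t"],p,s["gripper_width"],s["force"],s["wrist_torque"])
Rg=R.from_euler('z',g[2]).as_matrix();Rt=toolR([0,0,1],-Rg[:,1])
plan(p,Rm,[g[0]+.0011,g[1]+.0005,.045],Rt)
from cell import viewer
c=dict(viewer.camera_params("wrist"));im=viewer.capture("wrist")[:,:,::-1].copy()
Rs=np.column_stack([Rm[:,2],-Rm[:,0],-Rm[:,1]]);gp=p-Rs@[.0011,.0005,-.0148]
def dense(e): 
    e=np.array(e,float);return np.concatenate([np.linspace(e[i],e[i+1],12) for i in range(len(e)-1)])
Rz=R.from_euler('z',w[2]).as_matrix();T=lambda P:np.array(P)/1000@Rz.T+[w[0],w[1],0]
L=[(proj("wrist",T(dense(e)),c),(0,255,255)) for e in box(-125,125,-85,85,0,14)+box(35,40,-80,80,4,14)]
L+=[(proj("wrist",dense(e)/1000@Rs.T+gp,c),(0,255,0)) for e in [[(x,y,z-40) for x,y,z in q] for q in box(-36,64,-34,-16,0,12)+box(-36,-18,-34,56,0,12)]]
crop(im,130,20,390,280,2,"w14_o.png",L)
E
```

```text
19.1 [0.53979112 0.23546229 0.19740418] 0.01546479842835504 [ 0.4501956  -0.58291126 -1.47002336] [ 0.01540532  0.03207244 -0.02032537]
N 4 per row [0.072, -0.027, -0.021] [0.00014, -0.00034, -0.0381] total [0.29, -0.11, -0.08] [0.0005, -0.0014, -0.1524]
```

View pics/w14_o.png

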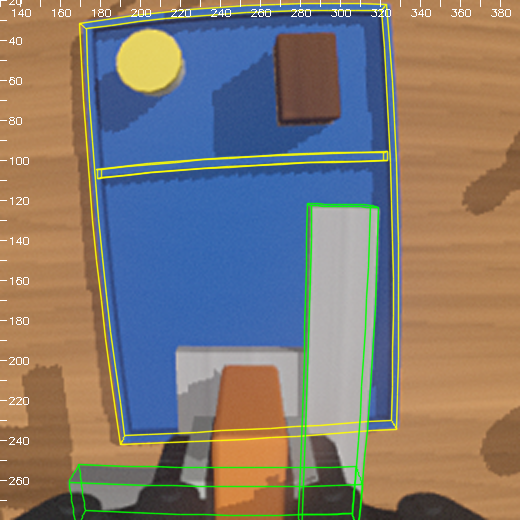

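Call:
{"method": "step_arm", "body": {"targets": [[0.07,0,0,0,-0.0003,-0.038,0],[0.07,0,0,0,-0.0003,-0.038,0],[0.07,0,0,0,-0.0003,-0.038,0],[0.07,0,0,0,-0.0003,-0.036,0],[0,0,0,0,0,-0.01,0],[0,0,0,0,0,-0.003,0],[0,0,0,0,0,0,0],[0,0,0,0,0,0,0]]}}

```text
t: 19.82
eef_pos: [0.5413, 0.2329, 0.0378]
eef_rot: [-0.494, 0.492, -0.507, 0.507]
force: [0.7, -0.2, -0.3]
gripper_width: 0.0148
```

Call:
{"method": "step_arm", "body": {"targets": [[0,0,0,0,0,-0.002,0],[0,0,0,0,0,0,0]]}}

```text
t: 19.98
eef_pos: [0.5407, 0.2331, 0.0348]
eef_rot: [-0.494, 0.493, -0.507, 0.507]
force: [0.5, 0.4, -2.3]
gripper_width: 0.0149
```

Call:
{"method": "step_arm", "body": {"targets": [[0,0,0,0,0,-0.001,0],[0,0,0,0,0,0,0]]}}

```text
t: 20.15
eef_pos: [0.5402, 0.233, 0.0328]
eef_rot: [0.494, -0.493, 0.507, -0.506]
force: [-0.3, -0.6, -1.1]
gripper_width: 0.015
```

```bash
python3 - <<'E'
from h import *
p,Rm,s=tcp();v,w,g=load();print(s["t"],p,s["gripper_width"],s["force"],s["wrist_torque"])
print("tilt",(Rm[:,1]).round(4))
E
```

```text
20.15 [0.54019256 0.23296648 0.03284217] 0.015042808773568249 [-0.26499437 -0.57501557 -1.07857574] [-0.06673122  0.01760443  0.01227983]
tilt [-1.e-04  8.e-04 -1.e+00]
```

Call:
{"method": "step_arm", "body": {"targets": [[0,0,0,0,0,-0.0015,0],[0,0,0,0,0,0,0]]}}

```text
t: 20.32
eef_pos: [0.54, 0.2329, 0.0308]
eef_rot: [0.493, -0.493, 0.507, -0.506]
force: [0.2, 0.6, -1.4]
gripper_width: 0.0151
```

Call:
{"method": "step_arm", "body": {"targets": [[0,0,0,0,0,-0.001,0],[0,0,0,0,0,0,0]]}}

```text
t: 20.48
eef_pos: [0.54, 0.2329, 0.0297]
eef_rot: [0.493, -0.493, 0.507, -0.506]
force: [0.0, -0.4, -1.1]
gripper_width: 0.0147
```

Call:
{"method": "step_arm", "body": {"targets": [[0,0,0,0,0,-0.0006,0],[0,0,0,0,0,0,0]]}}

```text
t: 20.65
eef_pos: [0.5401, 0.2329, 0.0295]
eef_rot: [0.493, -0.493, 0.507, -0.506]
force: [-1.3, 0.2, 1.5]
gripper_width: 0.0151
```

Call:
{"method": "step_arm", "body": {"targets": [[0,0,0,0,0,0,0.25],[0,0,0,0,0,0,0.4],[0,0,0,0,0,0,0.45],[0,0,0,0,0,0,0.45],[0,0,0,0,0,0.015,0.45],[0,0,0,0,0,0.03,0.45],[0,0,0,0,0,0.038,0.45],[0,0,0,0,0,0.038,0.45]]}}

```text
t: 21.32
eef_pos: [0.5396, 0.2327, 0.1513]
eef_rot: [0.493, -0.494, 0.507, -0.506]
force: [0.6, -0.3, 1.1]
gripper_width: 0.0383
```

Call:
{"method": "step_arm", "body": {"targets": [[0,0,0,-0.025,0,0.025,0.45],[0,0,0,-0.035,0,0.015,0.45],[0,0,0,-0.038,0,0,0.45],[0,0,0,-0.038,0,0,0.45],[0,0,0,0,0,0,0.45]]}}

```text
t: 21.73
eef_pos: [0.3991, 0.2326, 0.1901]
eef_rot: [0.493, -0.494, 0.507, -0.506]
force: [0.1, -0.6, -0.1]
gripper_width: 0.0386
```

```bash
python3 wtray.py w15; python3 - <<'E'
from h import *
from cell import viewer
im=viewer.capture("scene")[:,:,::-1].copy();cv2.imwrite("pics/s15.png",im)
im=viewer.capture("top")[:,:,::-1].copy();crop(im,130,130,390,240,3,"t15.png")
E
```

```text
21.7333 [0.39907196 0.23256223 0.19012802] 0.03862332405882246 [ 0.110198   -0.61870127 -0.1139933 ]
```

View pics/w15_o.png

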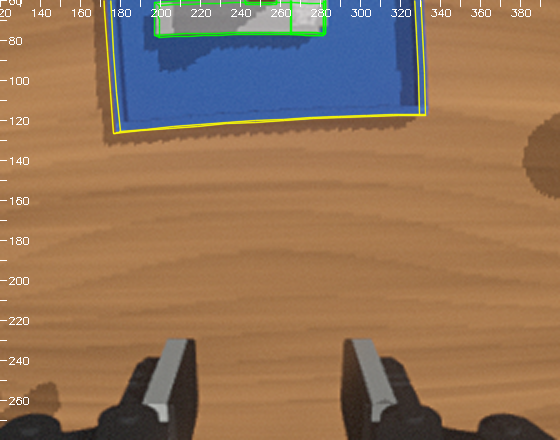

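View pics/s15.png

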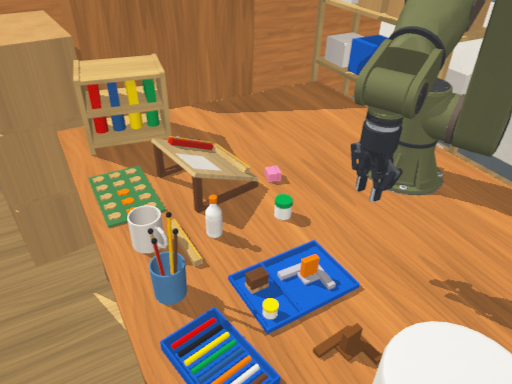

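View pics/t15.png

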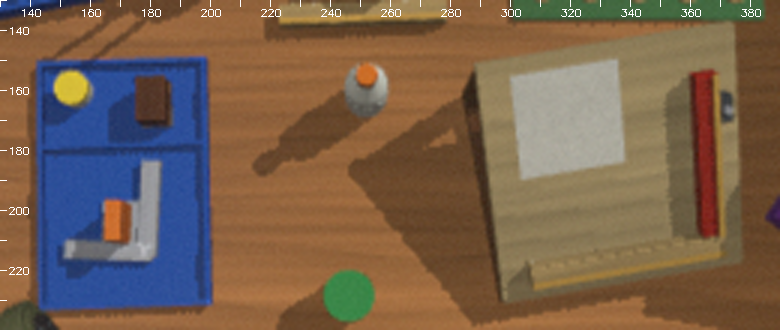

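All is in place: the block stands in the small room near px (153,100), the square lies flat in the large room near (120,215), the red rail is parallel to the fence near (705,150), and the bystanders have not moved.

```bash
python3 -c "
from cell import env
print(env.hand_in())"
```

```text
the job is handed in; nothing more can be done
None
```

I did the job in the order asked and handed it in after about 22 s of robot time.

- **Block:** I lifted it out of the corner and set it down upright in the tray's small room. In the last top and scene pictures it stands there, clear of the pot.
- **Square:** I pressed it onto the base rail, then against the red rail, until that rail met its stop. I held it there for more than 1.3 s with about 9 N on the base rail and 17 N on the red rail. The square's corner read about 0.6 mm or less from the board origin and its tilt was within 0.06°. The overlay of the red rail at zero lean matched the picture.
- **Return:** I laid the square flat in the large room, close to where it started. Contact force when setting it down was about 1.5 N. After I withdrew the arm, the red rail was still parallel to the fence.
- **Other items:** The pot, jar, glue bottle, spare rail and look-alikes appear unmoved. The gripper touches nothing.

**Disagreements:** My first estimate of the board's position was about 2 mm and 0.2° off. I refined it from the wrist pictures while the square was already pressed in. When I first felt for the board, the square briefly pressed on it with about 27 N.

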